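Empty the flat packs from the portable station's battery box

TASK

The packs in the battery box are flat: switch the box off at its red-tipped lever, then squeeze the two orange tabs on the cover's sides together, take the cover off and stand it on the blue mat. Lift only the top tray of the nested stack onto the mat as well, leaving the trays below undisturbed, and put every pack from the box into it, lowering each one in rather than dropping it. Finish by snapping the cover back on the emptied box, both tabs sprung out and the switch still off, with nothing else on the desk disturbed.

Things in the scene. Friction and masses are not known exactly. Their poses are not given: they have to be found in the camera images.
- box: Black battery box on an aluminium foot plate 238 x 72 mm, fixed to the desk. Origin: underside, mid bays; x along the box to its control panel, y left, z up. Bay part x -73 to 73, y -23.5 to 23.5, rim 30 mm high, with a lip at the middle of each long side for the cover's hooks. Four bays, centres x = -54, -18, 18, 54, floors 6 mm high. Panel block x 84 to 150, y -32 to 32, 52 mm high.
- switch (a joint): On-off toggle lever on the box's panel, hinged about the box's x axis at x = 117, y = 0, z = 52 mm of the box: 0 = off (leans 0.4 rad to the box's -y side), 0.8 = on (leans 0.4 rad to +y). Stays where it is left; about 1.5 N at the tip moves it.
- switch_tip (a point): Centre of the red ball, 17 mm across, at the end of that lever, 42 mm from its hinge.
- cover_grip (a point): Point midway between the thumb pads of the two orange tabs of the grey hood-shaped cover: 157 x 57 mm at its feet, 50 mm wide above, 84 mm high, about 160 g. x along it, y from tab to tab, z up. Its top is 16 mm above this point, the feet, on which it stands level, 68 mm below. Across the pads 68 mm sprung out, 54 mm squeezed; squeezed it lifts straight off and can be carried by the pads.
- cover_home (a point): Where cover_grip lies when the cover is on the box: fixed over the box's origin, 76 mm above the desk, x along the box (the cover fits either way round). The cover's end skirts go outside the bay walls with 2.5 mm play along x, 1.8 mm across. It goes back squeezed and then let go, or pushed straight down with some 20 N until the hooks snap.
- tab_left (a joint): Rocker tab on the cover's +y side: pad 28 mm long (x), 16 mm high, with a round ridge at cover_grip's height, a pivot 30 mm below it and a hook 30 mm below the pivot that catches under the box's lip. 0 = sprung out (hooked), 0.24 rad = fully squeezed (hook free from about 0.12). 2 N at the pad starts it, 6 N squeezes it fully.
- tab_right (a joint): The same on the cover's -y side.
- pack1_mid (a point): Centre of a flat battery pack: black block with a yellow band, 26 x 36 x 80 mm (x, y, z), 130 g; it stands upright in one of the box's bays, x and y along the box's. Two to four of the four packs are present.
- pack2_mid (a point): Another such pack.
- pack3_mid (a point): Another such pack.
- pack4_mid (a point): Another such pack.
- tray_a_mid (a point): Middle of the top blue-grey, pale-rimmed tray, 26 mm above its underside. 178 x 66 mm (x, y) at the rim, 52 mm high, about 120 g. From 25 mm up it is a straight band, wall 2.5 mm; below a step it is narrower, 160 x 48 mm inside, floor 3 mm. Standing packs fit in one row along it, 36 mm side across.
- tray_a_rim (a point): Middle of the top tray's mouth, level with its rim. In the stack the next tray's rim is 27.5 mm lower and as wide: hold the tray across its 66 mm width within those 27 mm of its band.
- tray_b_mid (a point): The like point of the second tray, which must stay in the stack.
- tray_c_mid (a point): The like point of the bottom tray.
- mat: Blue anti-static mat lying flat on the desk, 300 x 320 mm (x, y), origin at its centre; too thin to matter. The cover and the tray go on it side by side, clear of the two things at its far (+x) edge.
- handheld: Handheld radio lying on the mat, 58 x 110 x 36 mm (x, y, z) with a stub antenna 85 mm long beyond its +y end; origin under its middle. Leave alone.
- reel: Reel of solder on the mat, 56 mm across, 38 mm high; origin under its middle. Leave alone.
- mug: White mug, 80 mm across, 95 mm high, origin under its middle. Leave alone.
- bell: Desk bell, 84 mm across, 58 mm high. Leave alone.
- key: Telegraph key on a base 110 x 75 mm, 43 mm high. Leave alone.
- phone: Mobile phone lying flat, 75 x 150 x 9 mm. Leave alone.
Not all that is in view belongs to the job. What is shaped like the part that bears tray_a_mid but pink is not meant.

How it is judged (in metres and radians):
On the way, in this order (a step that is already met when the one before it is completed fails the run):
1. the box is switched off, its cover still on (value of joint switch below 0.15 rad and x of cover_grip in the frame of box between -0.006 and 0.006 m and y of cover_grip in the frame of box between -0.006 and 0.006 m and z of cover_grip in the frame of box below 0.08 m and angle between the z axis of cover_grip and the z axis of box, either way round below 0.05 rad and value of joint each of tab_left, tab_right below 0.06 rad), for 0.2 s.
2. the cover is off and stands released on the mat (x of cover_grip in the frame of mat between -0.15 and 0.15 m and y of cover_grip in the frame of mat between -0.16 and 0.16 m and height (world z) of cover_grip below 0.076 m and angle between cover_grip's own z axis and vertical below 0.12 rad and linear speed of cover below 0.03 m/s and contact force between the fingers and cover below 0.1 N), for 0.3 s.
3. every pack lies or stands in the top tray, which has been set on the mat (x of tray_a_mid in the frame of mat between -0.15 and 0.15 m and y of tray_a_mid in the frame of mat between -0.16 and 0.16 m and height (world z) of tray_a_mid below 0.036 m and angle between tray_a_mid's own z axis and vertical below 0.12 rad and x of pack1_mid in the frame of tray_a_mid between -0.082 and 0.082 m and y of pack1_mid in the frame of tray_a_mid between -0.028 and 0.028 m and z of each of pack1_mid, pack2_mid, pack3_mid, pack4_mid in the frame of tray_a_mid below 0.03 m and x of pack2_mid in the frame of tray_a_mid between -0.082 and 0.082 m and y of pack2_mid in the frame of tray_a_mid between -0.028 and 0.028 m and x of pack3_mid in the frame of tray_a_mid between -0.082 and 0.082 m and y of pack3_mid in the frame of tray_a_mid between -0.028 and 0.028 m and x of pack4_mid in the frame of tray_a_mid between -0.082 and 0.082 m and y of pack4_mid in the frame of tray_a_mid between -0.028 and 0.028 m and horizontal distance between tray_b_mid and tray_c_mid below 0.012 m and height (world z) of tray_b_mid below 0.062 m), for 0.3 s.
4. the cover is back on the box with both tabs sprung out (x of cover_grip in the frame of box between -0.006 and 0.006 m and y of cover_grip in the frame of box between -0.006 and 0.006 m and z of cover_grip in the frame of box below 0.08 m and angle between the z axis of cover_grip and the z axis of box, either way round below 0.05 rad and value of joint each of tab_left, tab_right below 0.06 rad), for 0.3 s.
At the end, for the whole second after the job is handed in: Lever off (< 0.15 rad); cover on the box (6 mm, 0.05 rad, down within 4 mm), tabs sprung out (< 0.06 rad); top tray level, its middle over the mat; each pack's middle inside it, at most 56 mm above its underside; other trays nested (12 mm); all released and at rest (all of step 3 and all of step 4 and value of joint switch below 0.15 rad and contact force between the fingers and cover below 0.1 N and contact force between the fingers and tray_a below 0.1 N and contact force between the fingers and pack1 below 0.1 N and contact force between the fingers and pack2 below 0.1 N and contact force between the fingers and pack3 below 0.1 N and contact force between the fingers and pack4 below 0.1 N and linear speed of each of cover, tray_a, pack1, pack2, pack3, pack4 below 0.02 m/s); the robot touches nothing.
It fails at once if a tray below the top one is lifted or pulled out of the stack (height (world z) of tray_b_mid above 0.0665 m or height (world z) of tray_c_mid above 0.038 m or distance of tray_c_mid from where it was at the start of the episode above 0.06 m).
It fails at once if a pack is let go in the air ((height (world z) of pack1_mid above 0.078 m and contact force between the fingers and pack1 below 0.02 N) or (height (world z) of pack2_mid above 0.078 m and contact force between the fingers and pack2 below 0.02 N) or (height (world z) of pack3_mid above 0.078 m and contact force between the fingers and pack3 below 0.02 N) or (height (world z) of pack4_mid above 0.078 m and contact force between the fingers and pack4 below 0.02 N)).
It fails at once if a thing that is not part of the job is pushed more than 3 cm or tipped over ((distance of handheld from where it was at the start of the episode above 0.03 m or angle between handheld's own z axis and vertical above 0.5 rad) or (distance of reel from where it was at the start of the episode above 0.03 m or angle between reel's own z axis and vertical above 0.5 rad) or (distance of mug from where it was at the start of the episode above 0.03 m or angle between mug's own z axis and vertical above 0.5 rad) or (distance of bell from where it was at the start of the episode above 0.03 m or angle between bell's own z axis and vertical above 0.5 rad) or (distance of key from where it was at the start of the episode above 0.03 m or angle between key's own z axis and vertical above 0.5 rad) or (distance of phone from where it was at the start of the episode above 0.03 m or angle between phone's own z axis and vertical above 0.5 rad)).
Of pack1, pack2, pack3, pack4 only 2 to 4 are there at a start; the rules pass over those that are not, and their reading is None.
At some moment in a run one of tray_a may be knocked a few centimetres aside while the robot is not near it.
It also fails if it takes over 210 s, if anything falls off the work surface, if the arm or the gripper's body presses on something with over 40 N, if the wrist force passes 120 N, or if a joint passes its speed limit or range.

ROBOT

A 6-joint arm with a two-finger parallel gripper is mounted at the origin on the work surface. World frame = base frame: x ahead of the robot, y to its left, z up, the work surface at z = 0. Lengths are in m, angles in degrees, forces in N, time in s.
With the tool pointing down it reaches from about 0.35 to 0.875 m from the base axis. Payload 4.2 kg.
Tool frame: the origin (TCP) lies between the finger pads; the fingertips stand 8 mm ahead of it and the grasp point (between the pads) lies 11 mm behind it; x points along the fingers, y is the direction in which the jaws open and shut, and the axes are right-handed (so a half turn about x gives the same grasp; the last joint's range is limited). The gripper opens to 87 mm and grips with 3 to 60 N. Pads are 19 mm wide; open, the fingers measure 117 mm over their backs; the gripper's body (75 mm by 190 mm) begins 51 mm behind the grasp point.
Start: joints at [-51.36, 22.042, 0.453, 0, -68.411, -14.817], TCP at [0.252, -0.572, 0.231] pointing down, gripper open.
Joint ranges: [-179.83, 179.83], [-69.29, 118.12], [-61.27, 80.66], [-181.25, 117.63], [-171.15, -9.14], [-177.46, 177.46]. Speed limits (degrees/s): [159.86, 159.86, 180, 180, 180, 180].

INTERFACE

Orientations are given as a 3x3 rotation matrix whose columns are the frame's x, y, z axes.
In Python, from station import r gives the robot as it stands. The module is installed in compiled form; this text tells all that it offers.
- The arm moves only by the tool move_arm, never from a script. Its argument "increments" is one flat list of numbers, 7 for each row, row after row: the turn, a rotation vector about the tool's x, y, z in degrees, then the shift along the tool's x, y, z in m, then the finger opening in m, from 0 to 0.087. A call has 1 to 12 rows; each row is the pose to reach, as a shift and turn from the pose commanded when the call began, along the tool's axes at that moment; what a row does not reach only later rows make up. A row lasts 1/12 s, in which the tool goes at most 41.7 mm and 7.16 degrees, less where a joint would pass 70% of its speed; a pose out of reach is approached as far as the arm can. A call with a gripper value outside its range is refused whole. The fingers move at their own pace and stop on an object; the grip force is fixed at half the most. Time passes only in rows, so rows that repeat a pose let the fingers close. It gives the time, the measured TCP pose, the force and the opening at its end, in the units of the state.
- r.sense(): the state, without advancing time (a new reading comes with each control period).
- r.capture(name): name is "scene" or "top" or "wrist"; returns the picture (480x640x3 uint8, red, green, blue); there is no depth.
- r.calibration(name): a dict with "fx", "fy", "cx", "cy" (pixels), "D" ([k1, k2, p1, p2, k3] as OpenCV has them; the pictures are not rectified), "rvec" (rotation vector, rad) and "tvec" (3), from world to camera coordinates, as OpenCV has them; the wrist camera has in their place "tool_from_camera" (4x4, takes a point from camera to tool coordinates, whose origin is the TCP and whose axes are the tool frame's). Camera axes: x right, y down, z forward; pixel columns grow to the right and rows downward; lengths in m; the calibration is good to about 2 mm. A picture is of the moment at which its call begins: read the wrist's pose just before it. calibration takes no time and is no camera call.
- r.finish_job(): hands the job in, once; it reports no verdict.
The state is a dict: "time_s": time; "joints": joint angles; "joint_velocities": joint speeds; "effort": joint torques, N m; "tcp_pos": TCP position; "ee_rot": TCP orientation; "wrist_force": force on the tool from outside, world axes, zero at the start; "moment": the same for the moment, N m; "gripper_width": opening from 0.0 (shut) to 1.0 (fully open).
Only numpy, scipy, OpenCV 4.12 (cv2) and the standard library are available. Lean on these libraries where they do the work, as an engineer would, in place of code of your own. Each camera call takes 0.05 s, during which the arm holds its last target.

## Working session

There is one attempt and no reset: what is moved stays moved. The work goes in short steps, Python scripts to look and compute and a tool call to move; the robot and the scene stay as the last step left them, time stands still between calls to the robot, and variables do not carry over. Pictures are saved under pics/ and viewed, and the job is handed in when it is done.

Besides the shell and the picture viewer there is one more tool, called after "Request:" by a JSON object that holds its "api" and its "payload", one argument or row to a line. move_arm: Moves the arm, as the interface text tells. Its arguments: {"type":"object","properties":{"increments":{"type":"array","items":{"type":"number"}}},"required":["increments"]}

```bash
mkdir -p pics; cat > h.py <<'E'
from station import r
import numpy as np, cv2
def snap(n,f):
    im=r.capture(n); cv2.imwrite('pics/'+f,cv2.cvtColor(im,cv2.COLOR_RGB2BGR)); return im
def crop(im,x0,y0,x1,y1,s,f):
    c=cv2.resize(im[y0:y1,x0:x1],None,fx=s,fy=s,interpolation=cv2.INTER_CUBIC); cv2.imwrite('pics/'+f,cv2.cvtColor(c,cv2.COLOR_RGB2BGR))
def cam(name,st=None):
    c=r.calibration(name); K=np.array([[c['fx'],0,c['cx']],[0,c['fy'],c['cy']],[0,0,1]]); D=np.array(c['D'],float)
    if 'rvec' in c:
        R=cv2.Rodrigues(np.array(c['rvec'],float))[0]; t=np.array(c['tvec'],float).ravel()
    else:
        st=st or r.sense(); T=np.eye(4); T[:3,:3]=np.array(st['ee_rot']);T[:3,3]=st['tcp_pos']
        W=np.linalg.inv(T@np.array(c['tool_from_camera'])); R=W[:3,:3];t=W[:3,3]
    return K,D,R,t
def at_z(name,uv,z,st=None):
    K,D,R,t=cam(name,st); uv=np.array(uv,float).reshape(-1,1,2)
    p=cv2.undistortPoints(uv,K,D).reshape(-1,2); o=-R.T@t
    d=np.c_[p,np.ones(len(p))]@R
    z=np.broadcast_to(z,len(p)); return o+d*((z-o[2])/d[:,2])[:,None]
def proj(name,P,st=None):
    K,D,R,t=cam(name,st); return cv2.projectPoints(np.array(P,float).reshape(-1,3),cv2.Rodrigues(R)[0],t,K,D)[0].reshape(-1,2)
def tri(obs):
    A=[];b=[]
    for n,uv in obs:
        K,D,R,t=cam(n); p=cv2.undistortPoints(np.array(uv,float).reshape(1,1,2),K,D).ravel(); o=-R.T@t
        d=R.T@np.r_[p,1]; d/=np.linalg.norm(d); M=np.eye(3)-np.outer(d,d); A.append(M);b.append(M@o)
    return np.linalg.lstsq(np.vstack(A),np.hstack(b),rcond=None)[0]
E
python3 - <<'E'
from h import *
np.set_printoptions(precision=3,suppress=True)
s=r.sense(); print(s)
for n in('scene','top','wrist'): snap(n,n+'0.png')
for n in('scene','top'): K,D,R,t=cam(n); print(n,K[0,0],-R.T@t,R[2])
print(r.calibration('wrist'))
E
```

```text
{'time_s': 0.0, 'joints': array([-51.36 ,  22.09 ,   0.379,  -0.029, -68.411, -14.817]), 'joint_velocities': array([-0.088,  0.055, -0.117, -0.003,  0.044, -0.032]), 'effort': array([ -0.001, -39.066,  18.74 ,   4.22 ,   0.011,  -0.   ]), 'tcp_pos': array([ 0.252, -0.571,  0.229]), 'ee_rot': array([[-0.001, -0.404,  0.915],
       [ 0.002,  0.915,  0.404],
       [-1.   ,  0.002, -0.   ]]), 'wrist_force': array([ 0.386,  0.408, -0.082]), 'moment': array([ 0.024, -0.   ,  0.009]), 'gripper_width': 0.99828488787923}
scene 501.8680107080269 [1.093 0.702 0.961] [-0.377 -0.577 -0.724]
top 456.3148415408312 [0.444 0.022 1.158] [ 0.155 -0.004 -0.988]
{'fx': 367.7891807477457, 'fy': 367.7891807477457, 'cx': 319.6145843131387, 'cy': 241.86395510262787, 'D': array([-0.041,  0.   ,  0.   ,  0.   ,  0.   ]), 'tool_from_camera': array([[-0.001, -0.269,  0.963, -0.154],
       [ 1.   ,  0.   ,  0.001,  0.   ],
       [-0.   ,  0.963,  0.269, -0.073],
       [ 0.   ,  0.   ,  0.   ,  1.   ]])}
```

View pics/scene0.png

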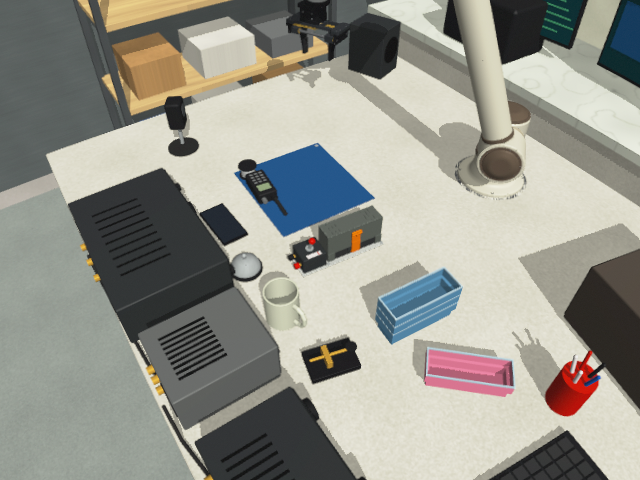

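View pics/top0.png

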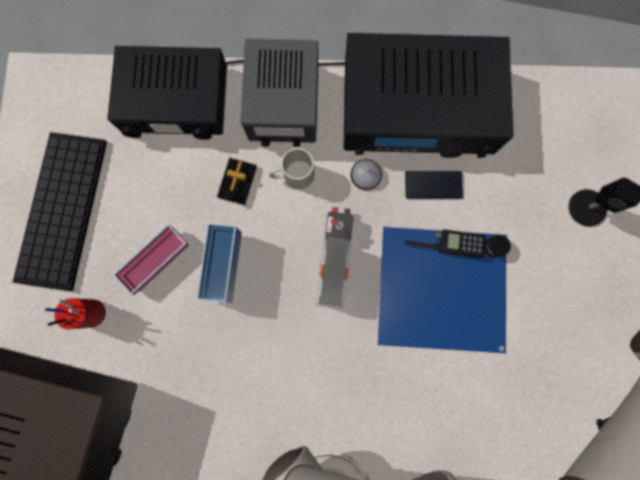

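View pics/wrist0.png

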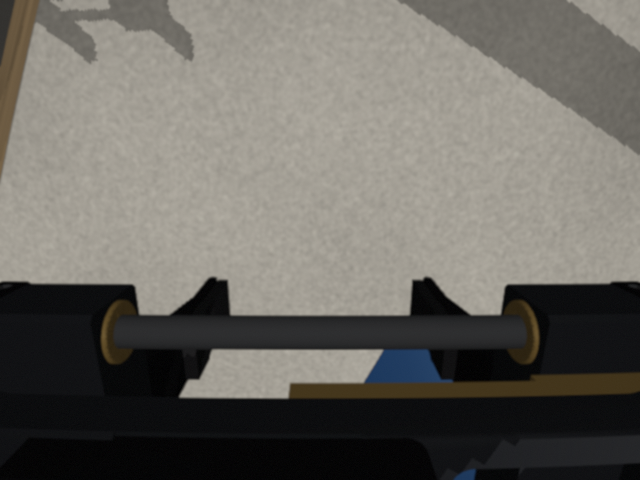

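The top view has world +x up and +y left. Tray candidates are the blue-grey stack at top (220,263) and the pink tray at top (152,259), which is the decoy. I choose the blue one. The red-tipped parts on the panel are near top (333,213) and (345,210), so I need a close crop to find the lever.

```bash
python3 - <<'E'
from h import *
a=r.capture('top');b=r.capture('scene')
crop(a,300,195,370,315,5,'a1.png'); crop(a,190,215,260,310,6,'a2.png')
crop(b,280,200,390,280,7,'b1.png'); crop(b,360,250,480,350,6,'b2.png')
E
```

```text
(no output)
```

View pics/a1.png

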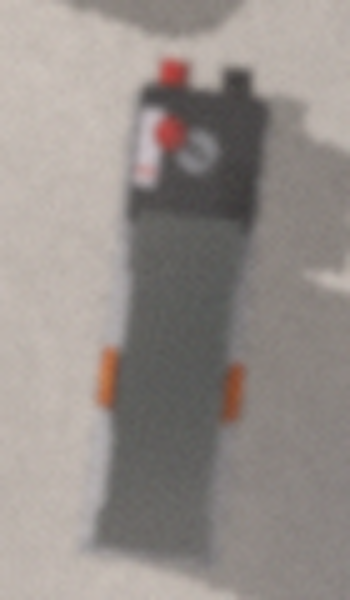

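View pics/b1.png

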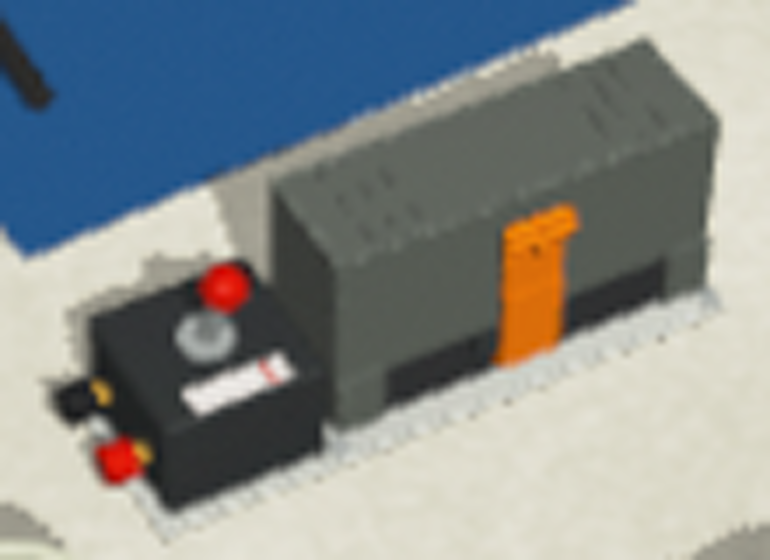

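View pics/a2.png

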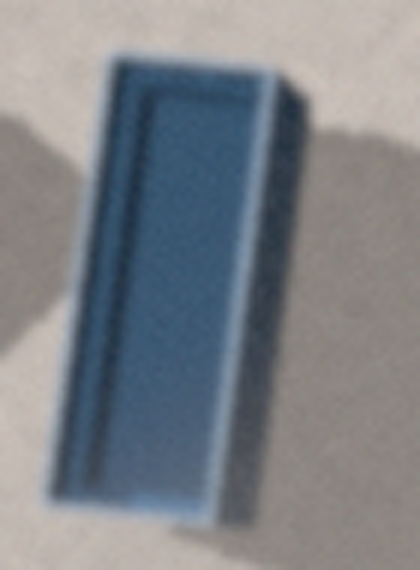

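View pics/b2.png

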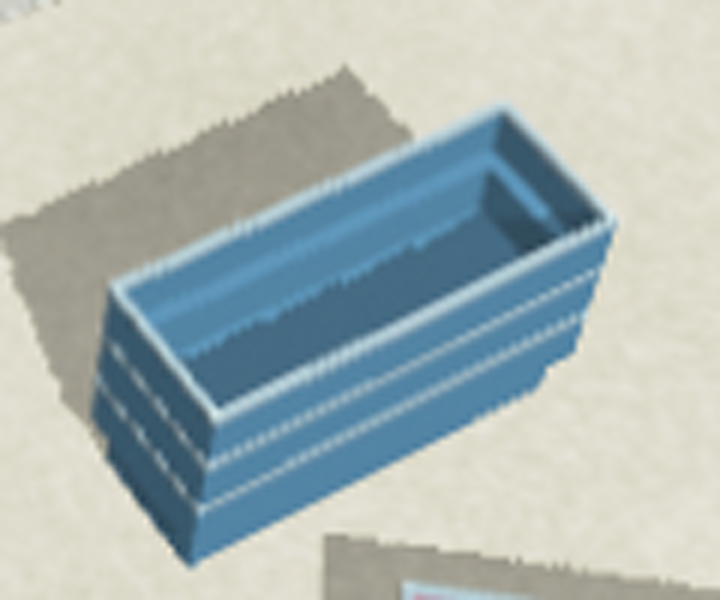

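```bash
python3 - <<'E'
from h import *
np.set_printoptions(precision=4,suppress=True)
print('ball',tri([('top',(334,221.4)),('scene',(312.1,241))]))
S=np.array([(275,183),(340,262),(648,40),(718,118)])/7+[280,200]
c=at_z('scene',S,.092);print('cover',c,c.mean(0)); d=(c[0]+c[1]-c[2]-c[3])/2;print(np.linalg.norm(d),np.degrees(np.arctan2(d[1],d[0])))
# panel top corners scene: left-back(92,318) front (172,430?) 
# tabs in top at z~.076
T=np.array([(108,378),(234,393)])/5+[300,195]; t=at_z('top',T,.072);print('tabs',t,t.mean(0),np.linalg.norm(t[0]-t[1]))
P=np.array([(142,92),(268,98)])/5+[300,195]; print('panel far',at_z('top',P,.052),at_z('top',P,.052).mean(0))
# tray rim
R=np.array([(110,57),(277,68),(213,518),(48,503)])/6+[190,215]; c=at_z('top',R,.107);print('tray top',c,c.mean(0)); d=(c[0]+c[1]-c[2]-c[3])/2;print(np.linalg.norm(d),np.degrees(np.arctan2(d[1],d[0])),np.linalg.norm(c[0]-c[1]))
R=np.array([(110,287),(218,416),(613,220),(503,105)])/6+[360,250]; c=at_z('scene',R,.107);print('tray sc',c,c.mean(0)); d=(c[0]+c[1]-c[2]-c[3])/2;print(np.linalg.norm(d),np.degrees(np.arctan2(d[1],d[0])),np.linalg.norm(c[0]-c[1]))
M=at_z('top',[(383,227),(507,232),(505,352),(378,345)],0);print('mat',M,M.mean(0))
print('radio,ant,reel',at_z('top',[(462,244),(406,242),(497,245),(442,231),(485,258)],[.036,.02,.038,.036,.036]))
print('mug,bell',at_z('top',[(298,165),(367,174)],[.095,.05]))
E
```

```text
ball [0.6496 0.001  0.0945]
cover [[ 0.6056 -0.0333  0.092 ]
 [ 0.6085  0.0114  0.092 ]
 [ 0.4504 -0.0193  0.092 ]
 [ 0.4551  0.0276  0.092 ]] [ 0.5299 -0.0034  0.092 ]
0.15511405811909168 -5.575127951278161
tabs [[ 0.5343  0.0273  0.072 ]
 [ 0.5286 -0.0328  0.072 ]] [ 0.5315 -0.0027  0.072 ] 0.060429823597111396
panel far [[ 0.6781  0.0141  0.052 ]
 [ 0.6766 -0.0483  0.052 ]] [ 0.6773 -0.0171  0.052 ]
tray top [[0.633  0.2946 0.107 ]
 [0.6302 0.2294 0.107 ]
 [0.4561 0.2444 0.107 ]
 [0.4603 0.3073 0.107 ]] [0.5449 0.2689 0.107 ]
0.17393784597448253 -4.558894579570881 0.06528221925513125
tray sc [[0.6302 0.23   0.107 ]
 [0.6337 0.2943 0.107 ]
 [0.4594 0.3088 0.107 ]
 [0.4546 0.2456 0.107 ]] [0.5445 0.2697 0.107 ]
0.17557926398603182 -4.893382027100713 0.06442103590296401
mat [[ 0.6567 -0.128   0.    ]
 [ 0.6515 -0.4487  0.    ]
 [ 0.349  -0.4322  0.    ]
 [ 0.359  -0.1167  0.    ]] [ 0.5041 -0.2814  0.    ]
radio,ant,reel [[ 0.6119 -0.3204  0.036 ]
 [ 0.616  -0.1836  0.02  ]
 [ 0.6112 -0.407   0.038 ]
 [ 0.6436 -0.271   0.036 ]
 [ 0.5782 -0.3768  0.036 ]]
mug,bell [[ 0.7865  0.0906  0.095 ]
 [ 0.782  -0.0807  0.05  ]]
```

The lever is the red ball at top (334,221), scene (312,241). It leans to +y, so it's on. The red cap at scene (297,266) is a terminal, not the lever. My box fit is origin (0.530,-0.003), yaw -5.5°. The stack rim centre is (0.545,0.269), yaw -4.8°, height 107 mm, so there are three trays. Next I go above the box for a close wrist look.

```bash
cat >> h.py <<'E'
import json,os,sys
np.set_printoptions(precision=4,suppress=True)
def Rt(yaw): # tool pointing down, tool y at heading yaw (deg)
    a=np.radians(yaw); return np.array([[0,np.cos(a),np.sin(a)],[0,np.sin(a),-np.cos(a)],[-1,0,0]])
def load(): 
    return json.load(open('cmd.json')) if os.path.exists('cmd.json') else dict(p=[.252,-.572,.231],yaw=113.8)
def plan(*segs):
    """each seg (pos,yaw,width): one call from the previous; prints row"""
    c=load(); p=np.array(c['p']);yaw=c['yaw']
    for pos,y,w in segs:
        s=np.round(Rt(yaw).T@(np.array(pos)-p),4); t=round(yaw-y,2)
        print('row',[t,0,0,*s.tolist(),w],' n>=',max(np.linalg.norm(s)/.0417,abs(t)/7.16).round(1))
        p=p+Rt(yaw)@s; yaw=yaw-t
    json.dump(dict(p=p.tolist(),yaw=yaw),open('cmd.json','w'))
def where():
    s=r.sense();R=np.array(s['ee_rot']); c=load()
    print('t %.2f'%s['time_s'],'tcp',s['tcp_pos'],'cmd',np.array(c['p']),'yaw %.2f cmd %.2f'%(np.degrees(np.arctan2(R[1,1],R[0,1])),c['yaw']),'tilt',R[:2,0],'F',s['wrist_force'],'w %.1fmm'%(87*s['gripper_width']))
    return s
BO=np.array([.530,-.003]);BY=-5.5
def box(x,y,z):
    a=np.radians(BY);return np.array([BO[0]+x*np.cos(a)-y*np.sin(a),BO[1]+x*np.sin(a)+y*np.cos(a),z])
E
python3 - <<'E'
from h import *
plan(((.252,-.572,.30),113.8,.087),((.50,0,.30),84.5,.087))
E
```

```text
row [0.0, 0, 0, -0.069, 0.0, 0.0, 0.087]  n>= 1.7
row [29.3, 0, 0, 0.0, 0.4233, 0.4577, 0.087]  n>= 15.0
```

```bash
rm cmd.json; python3 - <<'E'
from h import *
plan(((.38,-.28,.30),99,.087),((.50,0,.30),84.5,.087))
E
```

```text
row [14.8, 0, 0, -0.069, 0.2155, 0.235, 0.087]  n>= 7.8
row [14.5, 0, 0, 0.0, 0.2578, 0.1623, 0.087]  n>= 7.3
```

Request:
{"api": "move_arm", "payload": {
  "increments": [0,0,0,-0.069,0,0,0.087,0,0,0,-0.069,0,0,0.087,14.8,0,0,-0.069,0.2155,0.235,0.087,14.8,0,0,-0.069,0.2155,0.235,0.087,14.8,0,0,-0.069,0.2155,0.235,0.087,14.8,0,0,-0.069,0.2155,0.235,0.087,14.8,0,0,-0.069,0.2155,0.235,0.087,14.8,0,0,-0.069,0.2155,0.235,0.087,14.8,0,0,-0.069,0.2155,0.235,0.087,14.8,0,0,-0.069,0.2155,0.235,0.087,14.8,0,0,-0.069,0.2155,0.235,0.087,14.8,0,0,-0.069,0.2155,0.235,0.087]
}}

```text
time_s: 1.25
tcp_pos: [0.381, -0.2783, 0.2999]
ee_rot: [[0.001, -0.16, 0.987], [-0.0, 0.987, 0.16], [-1.0, -0.0, 0.001]]
wrist_force: [-0.1, -0.4, 0.3]
gripper_width: 0.996
```

Request:
{"api": "move_arm", "payload": {
  "increments": [14.5,0,0,0,0.2578,0.1623,0.087,14.5,0,0,0,0.2578,0.1623,0.087,14.5,0,0,0,0.2578,0.1623,0.087,14.5,0,0,0,0.2578,0.1623,0.087,14.5,0,0,0,0.2578,0.1623,0.087,14.5,0,0,0,0.2578,0.1623,0.087,14.5,0,0,0,0.2578,0.1623,0.087,14.5,0,0,0,0.2578,0.1623,0.087,14.5,0,0,0,0.2578,0.1623,0.087,14.5,0,0,0,0.2578,0.1623,0.0,14.5,0,0,0,0.2578,0.1623,0.0,14.5,0,0,0,0.2578,0.1623,0.0]
}}

```text
time_s: 2.25
tcp_pos: [0.5, -0.001, 0.2995]
ee_rot: [[-0.0, 0.098, 0.995], [-0.0, 0.995, -0.098], [-1.0, -0.0, -0.0]]
wrist_force: [0.3, -0.5, -0.5]
gripper_width: 0.854
```

```bash
python3 - <<'E'
from h import *
s=where(); snap('wrist','w1.png')
E
```

```text
t 2.25 tcp [ 0.5    -0.001   0.2995] cmd [0.5 0.  0.3] yaw 84.40 cmd 84.50 tilt [-0.0003 -0.0002] F [ 0.3436 -0.4511 -0.519 ] w 74.3mm
```

View pics/w1.png

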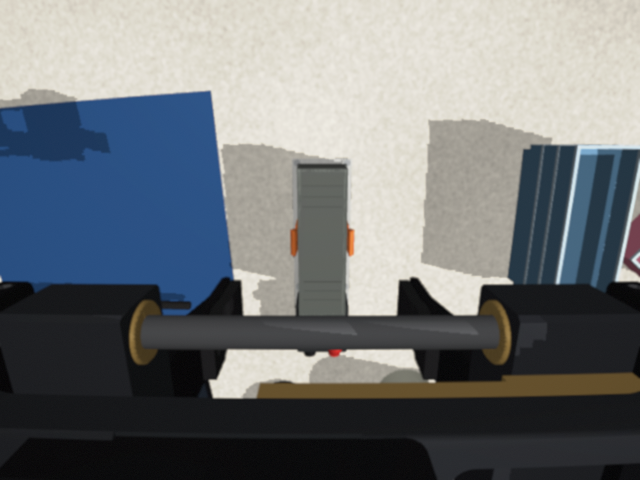

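```bash
python3 - <<'E'
from h import *
im=cv2.cvtColor(cv2.imread('pics/w1.png'),cv2.COLOR_BGR2RGB); crop(im,270,140,380,290,4,'w1c.png')
E
```

```text
(no output)
```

View pics/w1c.png

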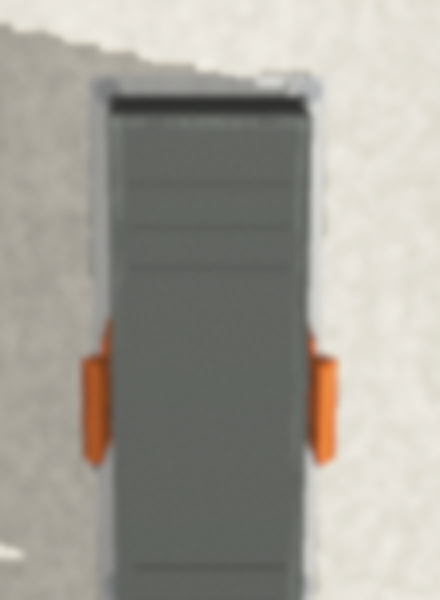

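```bash
python3 - <<'E'
from h import *
o=np.array([270,140])
t=at_z('wrist',np.array([(83,410),(337,410)])/4+o,.076);print(t,t.mean(0),np.linalg.norm(t[0]-t[1]))
t=at_z('wrist',np.array([(95,355),(95,465),(325,355),(325,463)])/4+o,.08);print(t,t.mean(0))
c=at_z('wrist',np.array([(112,118),(308,118),(105,560),(303,560)])/4+o,.092);print(c)
m=c[:2].mean(0);print('end',m,'mid line',c[2:].mean(0), 'pred',box(-.0785,0,0))
for x,y,z in[(-.119,.036,.003),(-.119,-.036,.003)]: print(((proj('wrist',box(x,y,z))-o)*4))
d=m-c[2:].mean(0);print(np.degrees(np.arctan2(-d[1],-d[0])))
E
```

```text
[[ 0.5294 -0.0343  0.076 ]
 [ 0.536   0.0332  0.076 ]] [ 0.5327 -0.0006  0.076 ] 0.06780973225190104
[[ 0.5138 -0.029   0.08  ]
 [ 0.5437 -0.0325  0.08  ]
 [ 0.5196  0.0308  0.08  ]
 [ 0.5492  0.0286  0.08  ]] [ 0.5316 -0.0005  0.08  ]
[[ 0.4527 -0.0169  0.092 ]
 [ 0.4573  0.0304  0.092 ]
 [ 0.5663 -0.0317  0.092 ]
 [ 0.5714  0.0202  0.092 ]]
end [0.455  0.0067 0.092 ] mid line [ 0.5689 -0.0058  0.092 ] pred [0.4519 0.0045 0.    ]
[[321.4415 -55.1176]]
[[ 76.4067 -54.7585]]
-6.254560393838209
```

```bash
sed -i 's/^BO=.*/BO=np.array([.5315,-.0015]);BY=-5.6/' h.py; python3 - <<'E'
from h import *
plan((box(.117,.058,.20),84.4,0),(box(.117,.058,.090),84.4,0),(box(.117,.012,.090),84.4,0))
E
```

```text
row [0.1, 0, 0, 0.1, 0.0593, 0.1486, 0]  n>= 4.5
row [0.0, 0, 0, 0.11, -0.0, -0.0, 0]  n>= 2.6
row [0.0, 0, 0, 0.0, -0.046, -0.0, 0]  n>= 1.1
```

Request:
{"api": "move_arm", "payload": {
  "increments": [0.1,0,0,0.1,0.0593,0.1486,0,0.1,0,0,0.1,0.0593,0.1486,0,0.1,0,0,0.1,0.0593,0.1486,0,0.1,0,0,0.1,0.0593,0.1486,0,0.1,0,0,0.1,0.0593,0.1486,0,0.1,0,0,0.1,0.0593,0.1486,0,0.1,0,0,0.1,0.0593,0.1486,0,0.1,0,0,0.1,0.0593,0.1486,0]
}}

```text
time_s: 2.97
tcp_pos: [0.6536, 0.0441, 0.2002]
ee_rot: [[0.0, 0.098, 0.995], [-0.0, 0.995, -0.098], [-1.0, -0.0, 0.0]]
wrist_force: [-0.2, 0.1, 0.9]
gripper_width: 0.201
```

Request:
{"api": "move_arm", "payload": {
  "increments": [0,0,0,0.04,0,0,0,0,0,0,0.08,0,0,0,0,0,0,0.11,0,0,0,0,0,0,0.11,0,0,0,0,0,0,0.11,0,0,0,0,0,0,0.11,0,0,0]
}}

```text
time_s: 3.47
tcp_pos: [0.6555, 0.0452, 0.0931]
ee_rot: [[0.006, 0.097, 0.995], [0.001, 0.995, -0.097], [-1.0, 0.001, 0.005]]
wrist_force: [-0.1, 0.4, 0.5]
gripper_width: 0.009
```

Request:
{"api": "move_arm", "payload": {
  "increments": [0,0,0,0,-0.005,0,0,0,0,0,0,-0.01,0,0,0,0,0,0,-0.015,0,0,0,0,0,0,-0.02,0,0,0,0,0,0,-0.025,0,0,0,0,0,0,-0.03,0,0,0,0,0,0,-0.035,0,0,0,0,0,0,-0.04,0,0,0,0,0,0,-0.043,0,0,0,0,0,0,-0.046,0,0,0,0,0,0,-0.046,0,0]
}}

```text
time_s: 4.38
tcp_pos: [0.6492, -0.0013, 0.0894]
ee_rot: [[-0.001, 0.098, 0.995], [-0.0, 0.995, -0.098], [-1.0, -0.0, -0.001]]
wrist_force: [0.2, 0.7, 0.4]
gripper_width: 0.006
```

```bash
python3 - <<'E'
from h import *
s=where(); im=r.capture('scene'); crop(im,270,180,400,290,6,'s2.png'); 
E
```

```text
t 4.38 tcp [ 0.6492 -0.0013  0.0894] cmd [ 0.6491 -0.001   0.09  ] yaw 84.39 cmd 84.40 tilt [-0.0006 -0.0003] F [0.2228 0.6799 0.3703] w 0.6mm
```

View pics/s2.png

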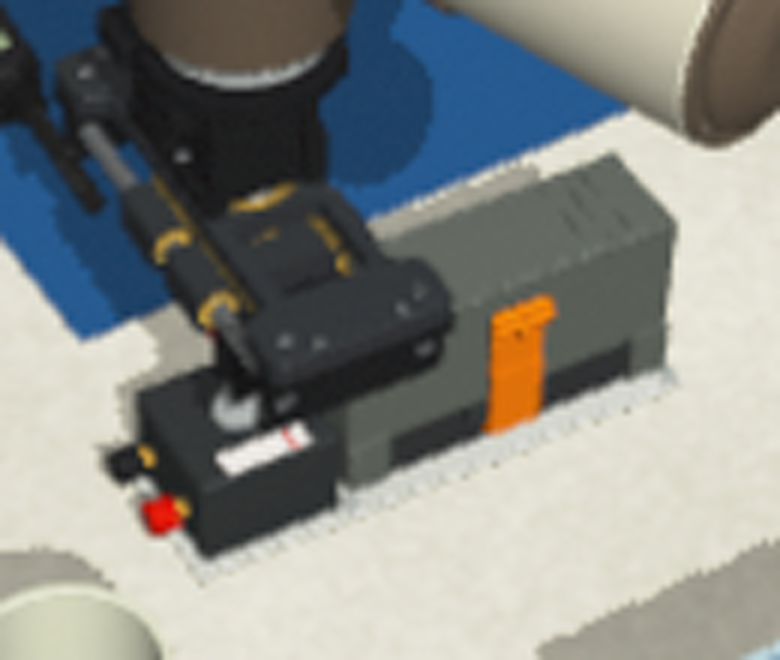

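The fingers are in front of the lever and still pushing at about 0.7 N, so I go further in small steps.

Request:
{"api": "move_arm", "payload": {
  "increments": [0,0,0,0,-0.002,0,0,0,0,0,0,-0.003,0,0,0,0,0,0,-0.004,0,0,0,0,0,0,-0.004,0,0]
}}

```text
time_s: 4.77
tcp_pos: [0.6486, -0.0046, 0.0893]
ee_rot: [[-0.001, 0.097, 0.995], [-0.0, 0.995, -0.097], [-1.0, -0.0, -0.001]]
wrist_force: [0.2, 1.1, 0.2]
gripper_width: 0.004
```

Request:
{"api": "move_arm", "payload": {
  "increments": [0,0,0,0,-0.001,0,0,0,0,0,0,-0.002,0,0,0,0,0,0,-0.003,0,0,0,0,0,0,-0.003,0,0]
}}

```text
time_s: 5.1
tcp_pos: [0.6484, -0.0076, 0.0893]
ee_rot: [[-0.001, 0.097, 0.995], [0.0, 0.995, -0.097], [-1.0, -0.0, -0.001]]
wrist_force: [-0.5, 0.8, -0.9]
gripper_width: 0.008
```

```bash
python3 - <<'E'
from h import *
c=load(); c['p']=(np.array(c['p'])+Rt(c['yaw'])@[0,-.007,0]).tolist(); json.dump(c,open('cmd.json','w'))
s=where(); im=r.capture('top'); crop(im,290,190,380,320,5,'t3.png'); 
E
```

```text
t 5.10 tcp [ 0.6484 -0.0076  0.0893] cmd [ 0.6485 -0.0079  0.09  ] yaw 84.41 cmd 84.40 tilt [-0.0006  0.    ] F [-0.5089  0.771  -0.9297] w 0.7mm
```

View pics/t3.png

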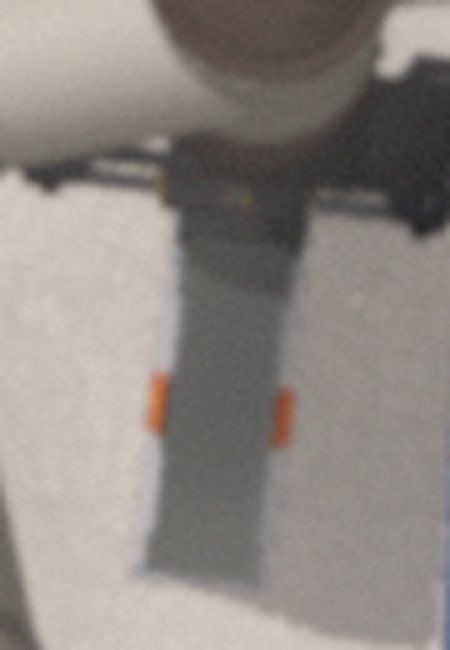

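Request:
{"api": "move_arm", "payload": {
  "increments": [0,0,0,0,-0.001,0,0,0,0,0,0,-0.002,0,0,0,0,0,0,-0.003,0,0,0,0,0,0,-0.003,0,0]
}}

```text
time_s: 5.48
tcp_pos: [0.6485, -0.0107, 0.0895]
ee_rot: [[0.0, 0.097, 0.995], [0.0, 0.995, -0.097], [-1.0, 0.0, 0.0]]
wrist_force: [0.3, 0.8, -0.3]
gripper_width: 0.006
```

Request:
{"api": "move_arm", "payload": {
  "increments": [0,0,0,0,-0.001,0,0,0,0,0,0,-0.002,0,0,0,0,0,0,-0.002,0,0]
}}

```text
time_s: 5.73
tcp_pos: [0.6483, -0.0123, 0.0895]
ee_rot: [[0.0, 0.097, 0.995], [0.0, 0.995, -0.097], [-1.0, 0.001, 0.0]]
wrist_force: [0.1, 1.6, -1.6]
gripper_width: 0.008
```

```bash
python3 - <<'E'
from h import *
c=load(); c['p']=(np.array(c['p'])+Rt(c['yaw'])@[0,-.005,0]).tolist(); json.dump(c,open('cmd.json','w'))
s=where(); im=r.capture('scene'); crop(im,270,180,400,290,6,'s3.png'); 
E
```

```text
t 5.73 tcp [ 0.6483 -0.0123  0.0895] cmd [ 0.648  -0.0129  0.09  ] yaw 84.41 cmd 84.40 tilt [0.0004 0.0005] F [ 0.0898  1.6354 -1.6337] w 0.7mm
```

View pics/s3.png

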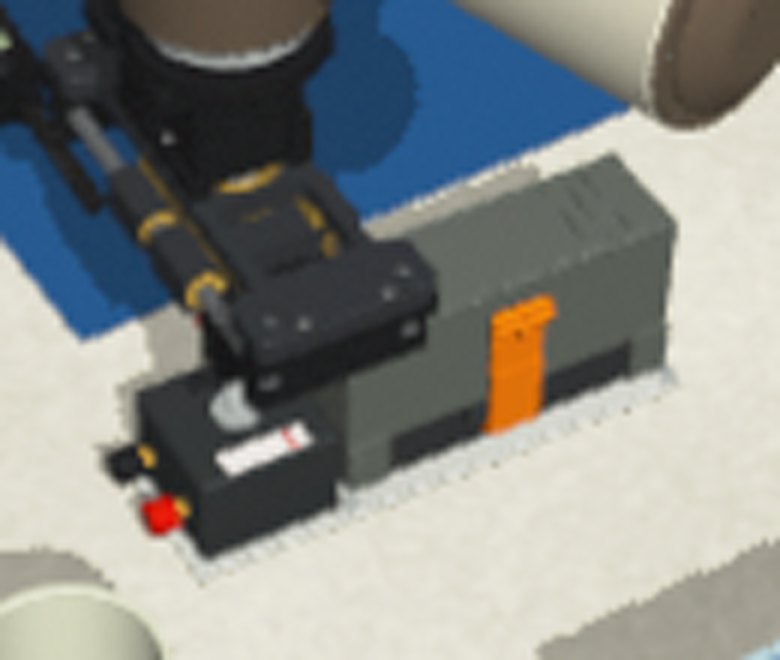

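Request:
{"api": "move_arm", "payload": {
  "increments": [0,0,0,0,-0.001,0,0,0,0,0,0,-0.002,0,0,0,0,0,0,-0.002,0,0]
}}

```text
time_s: 6.03
tcp_pos: [0.6484, -0.0127, 0.0895]
ee_rot: [[0.001, 0.097, 0.995], [0.003, 0.995, -0.097], [-1.0, 0.003, 0.001]]
wrist_force: [-0.8, 7.5, -1.8]
gripper_width: 0.007
```

Request:
{"api": "move_arm", "payload": {
  "increments": [0,0,0,0,-0.001,0,0,0,0,0,0,-0.002,0,0,0,0,0,0,-0.002,0,0]
}}

```text
time_s: 6.28
tcp_pos: [0.6484, -0.0129, 0.0895]
ee_rot: [[0.002, 0.097, 0.995], [0.005, 0.995, -0.097], [-1.0, 0.005, 0.002]]
wrist_force: [-0.5, 12.7, -1.8]
gripper_width: 0.003
```

Request:
{"api": "move_arm", "payload": {
  "increments": [0,0,0,0,-0.001,0,0,0,0,0,0,-0.001,0,0,0,0,0,0,-0.001,0,0]
}}

```text
time_s: 6.53
tcp_pos: [0.6484, -0.013, 0.0895]
ee_rot: [[0.003, 0.096, 0.995], [0.006, 0.995, -0.096], [-1.0, 0.006, 0.002]]
wrist_force: [-0.7, 14.7, -0.8]
gripper_width: 0.002
```

```bash
python3 - <<'E'
from h import *
c=load(); c['p']=(np.array(c['p'])+Rt(c['yaw'])@[0,-.005,0]).tolist(); json.dump(c,open('cmd.json','w'))
plan((box(.117,.02,.09),84.4,0),(box(.117,.02,.18),84.4,0.087),(box(0,0,.18),84.4,.087))
E
```

```text
row [0.0, 0, 0, 0.0, 0.025, -0.0, 0]  n>= 0.6
row [0.0, 0, 0, -0.09, -0.0, -0.0, 0.087]  n>= 2.2
row [0.0, 0, 0, 0.0, -0.02, -0.117, 0.087]  n>= 2.8
```

Request:
{"api": "move_arm", "payload": {
  "increments": [0,0,0,0,0.025,0,0,0,0,0,0,0.025,0,0,0,0,0,0,0.025,0,0]
}}

```text
time_s: 6.78
tcp_pos: [0.6504, 0.0079, 0.0899]
ee_rot: [[0.0, 0.095, 0.995], [-0.001, 0.995, -0.095], [-1.0, -0.001, 0.0]]
wrist_force: [-0.3, 0.6, 0.4]
gripper_width: 0.005
```

Request:
{"api": "move_arm", "payload": {
  "increments": [0,0,0,-0.04,0,0,0.0,0,0,0,-0.09,0,0,0.087,0,0,0,-0.09,0,0,0.087,0,0,0,-0.09,0,0,0.087,0,0,0,-0.09,0,0,0.087]
}}

```text
time_s: 7.2
tcp_pos: [0.6502, 0.0065, 0.1807]
ee_rot: [[0.002, 0.098, 0.995], [0.0, 0.995, -0.098], [-1.0, 0.001, 0.002]]
wrist_force: [-0.0, 0.4, -0.7]
gripper_width: 0.222
```

Request:
{"api": "move_arm", "payload": {
  "increments": [0,0,0,0,-0.02,-0.117,0.087,0,0,0,0,-0.02,-0.117,0.087,0,0,0,0,-0.02,-0.117,0.087,0,0,0,0,-0.02,-0.117,0.087,0,0,0,0,-0.02,-0.117,0.087,0,0,0,0,-0.02,-0.117,0.087,0,0,0,0,-0.02,-0.117,0.087]
}}

```text
time_s: 7.78
tcp_pos: [0.5328, -0.0012, 0.1792]
ee_rot: [[0.0, 0.097, 0.995], [-0.0, 0.995, -0.097], [-1.0, -0.0, 0.0]]
wrist_force: [0.0, -0.7, -0.5]
gripper_width: 0.753
```

```bash
python3 - <<'E'
from h import *
s=where(); a=snap('wrist','w4.png'); im=r.capture('scene'); crop(im,270,180,400,290,6,'s4.png'); 
E
```

```text
t 7.78 tcp [ 0.5328 -0.0012  0.1792] cmd [ 0.5315 -0.0015  0.18  ] yaw 84.41 cmd 84.40 tilt [ 0.0001 -0.0002] F [ 0.0219 -0.6591 -0.4538] w 65.5mm
```

View pics/s4.png

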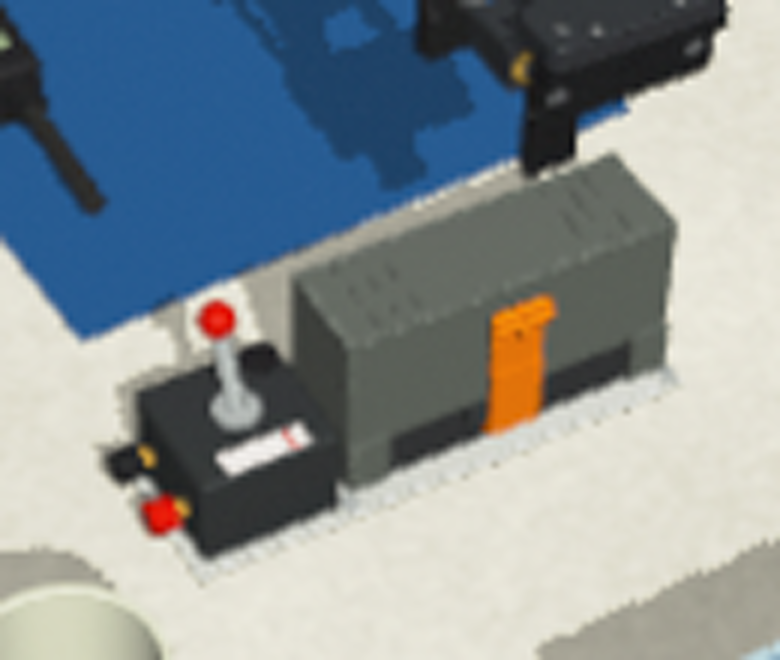

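View pics/w4.png

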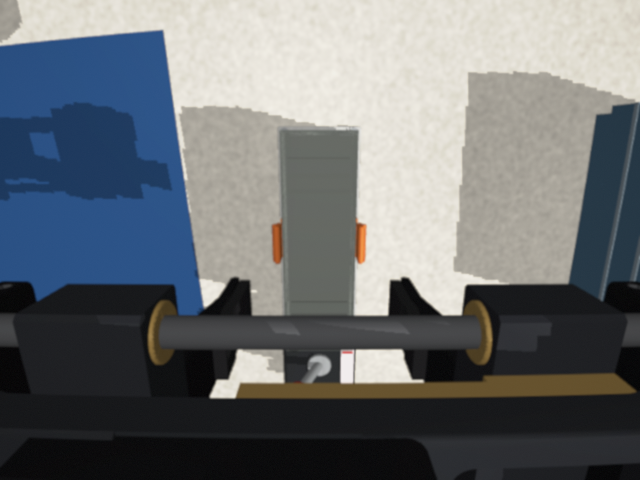

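The lever now leans to -y (ball at scene (306,233)), which is off. I'll check that numerically and refine the cover position.

```bash
python3 - <<'E'
from h import *
print(proj('scene',[box(.117,-.0164,.0907),box(.117,.0164,.0907)]))
t=at_z('wrist',[(272.5,243),(366.5,243)],.076);print(t,t.mean(0),np.linalg.norm(t[0]-t[1]))
t=at_z('wrist',[(277,223),(277,263),(362,223),(362,262)],.08);print(t.mean(0))
c=at_z('wrist',[(284,131),(357,131),(286.5,300),(354,300)],.092);print(c,c[:2].mean(0),c[2:].mean(0))
plan((box(0,0,.064),84.4,.087))
E
```

```text
[[306.2846 234.0418]
 [312.5253 242.6553]]
[[ 0.5286 -0.0348  0.076 ]
 [ 0.5352  0.0333  0.076 ]] [ 0.5319 -0.0007  0.076 ] 0.06842357326409663
[ 0.5308 -0.0006  0.08  ]
[[ 0.4521 -0.0154  0.092 ]
 [ 0.4566  0.0304  0.092 ]
 [ 0.5672 -0.0279  0.092 ]
 [ 0.5719  0.0201  0.092 ]] [0.4544 0.0075 0.092 ] [ 0.5695 -0.0039  0.092 ]
row [0.0, 0, 0, 0.116, -0.0, -0.0, 0.087]  n>= 2.8
```

Request:
{"api": "move_arm", "payload": {
  "increments": [0,0,0,0.03,0,0,0.087,0,0,0,0.06,0,0,0.087,0,0,0,0.09,0,0,0.087,0,0,0,0.116,0,0,0.087,0,0,0,0.116,0,0,0.087,0,0,0,0.116,0,0,0.087,0,0,0,0.116,0,0,0.05,0,0,0,0.116,0,0,0.05,0,0,0,0.116,0,0,0.05,0,0,0,0.116,0,0,0.05,0,0,0,0.116,0,0,0.05,0,0,0,0.116,0,0,0.05]
}}

```text
time_s: 8.88
tcp_pos: [0.5327, -0.001, 0.0654]
ee_rot: [[0.003, 0.097, 0.995], [0.0, 0.995, -0.097], [-1.0, 0.0, 0.003]]
wrist_force: [-1.5, -0.1, 6.6]
gripper_width: 0.64
```

Request:
{"api": "move_arm", "payload": {
  "increments": [0,0,0,0,0,0,0.0,0,0,0,0,0,0,0.0,0,0,0,0,0,0,0.0,0,0,0,0,0,0,0.0,0,0,0,0,0,0,0.0]
}}

```text
time_s: 9.3
tcp_pos: [0.5327, -0.0012, 0.0654]
ee_rot: [[0.003, 0.096, 0.995], [0.0, 0.995, -0.096], [-1.0, 0.0, 0.003]]
wrist_force: [-1.0, -0.9, 7.3]
gripper_width: 0.588
```

```bash
python3 - <<'E'
from h import *
s=where(); snap('wrist','w5.png'); im=r.capture('scene'); crop(im,270,180,400,290,6,'s5.png'); 
E
```

```text
t 9.30 tcp [ 0.5327 -0.0012  0.0654] cmd [ 0.5315 -0.0015  0.064 ] yaw 84.46 cmd 84.40 tilt [0.0027 0.    ] F [-0.9747 -0.9079  7.3478] w 51.2mm
```

View pics/s5.png

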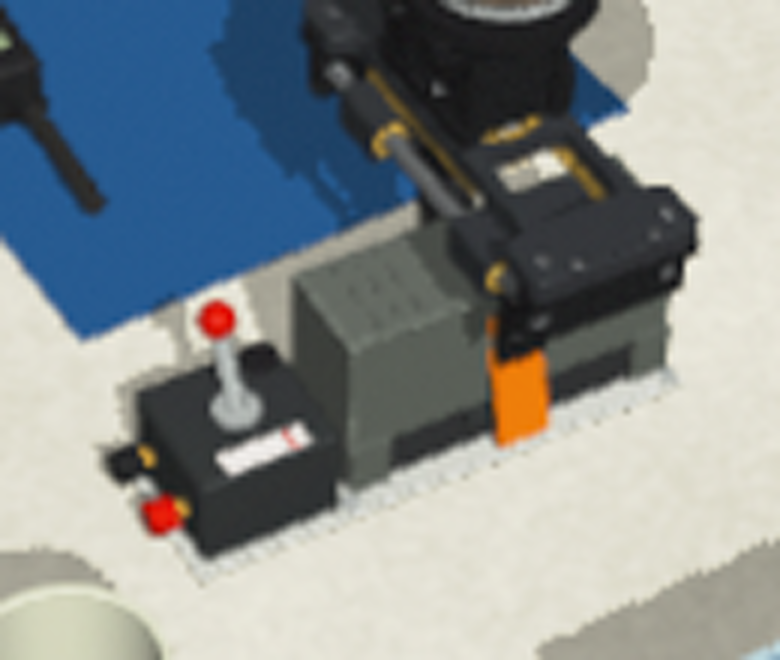

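The tabs are squeezed (opening 51 mm) and the lever stays off. Now I lift.

```bash
python3 - <<'E'
from h import *
plan((box(0,0,.20),84.4,0),((.465,-.345,.20),87.8,0),((.465,-.345,.075),87.8,0),((.465,-.345,.0575),87.8,0))
E
```

```text
row [0.0, 0, 0, -0.136, -0.0, -0.0, 0]  n>= 3.3
row [-3.4, 0, 0, 0.0, -0.3484, -0.0327, 0]  n>= 8.4
row [0.0, 0, 0, 0.125, 0.0, 0.0, 0]  n>= 3.0
row [0.0, 0, 0, 0.0175, 0.0, 0.0, 0]  n>= 0.4
```

Request:
{"api": "move_arm", "payload": {
  "increments": [0,0,0,-0.004,0,0,0.0,0,0,0,-0.01,0,0,0.0,0,0,0,-0.02,0,0,0.0,0,0,0,-0.035,0,0,0.0,0,0,0,-0.05,0,0,0.0,0,0,0,-0.07,0,0,0.0,0,0,0,-0.09,0,0,0.0,0,0,0,-0.11,0,0,0.0,0,0,0,-0.13,0,0,0.0,0,0,0,-0.136,0,0,0.0,0,0,0,-0.136,0,0,0.0]
}}

```text
time_s: 10.32
tcp_pos: [0.5326, -0.0008, 0.2017]
ee_rot: [[0.004, 0.097, 0.995], [0.001, 0.995, -0.097], [-1.0, 0.002, 0.004]]
wrist_force: [0.7, -0.3, -1.6]
gripper_width: 0.587
```

```bash
python3 - <<'E'
from h import *
s=where(); snap('wrist','w6.png'); im=r.capture('scene'); crop(im,230,140,400,290,5,'s6.png'); 
E
```

```text
t 10.32 tcp [ 0.5326 -0.0008  0.2017] cmd [ 0.465  -0.345   0.0575] yaw 84.43 cmd 87.80 tilt [0.0045 0.0013] F [ 0.7189 -0.2921 -1.6326] w 51.1mm
```

View pics/s6.png

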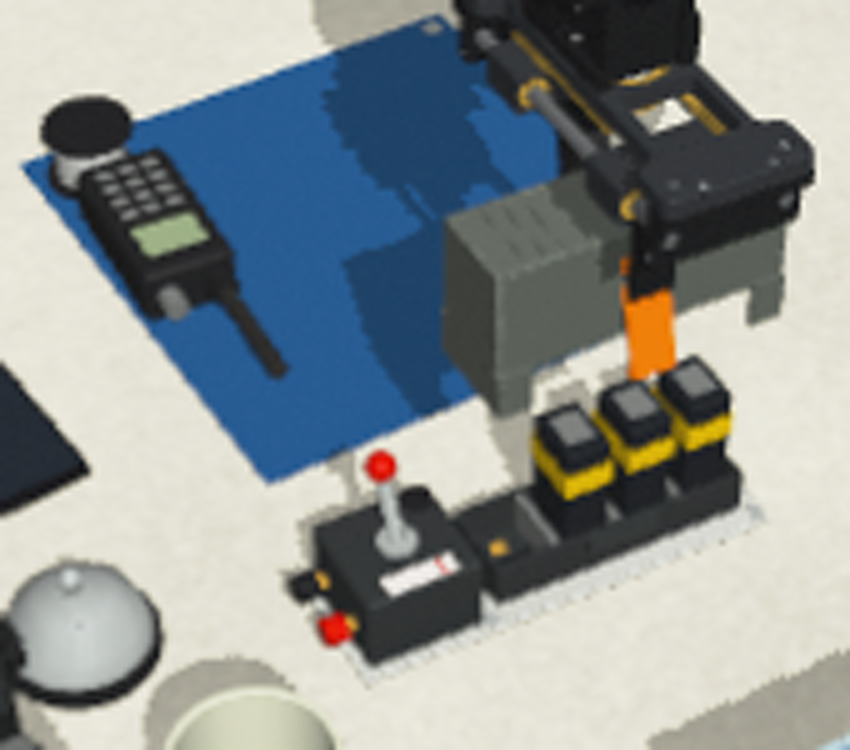

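View pics/w6.png

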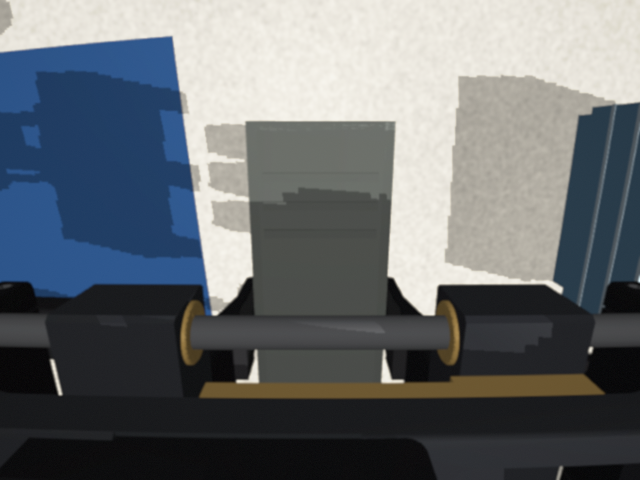

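Cover is off and level. There are three packs, in the bays at x = 18, -18 and -54, and the bay by the panel is empty. Now I carry the cover to the mat.

Request:
{"api": "move_arm", "payload": {
  "increments": [-0.5,0,0,0,-0.02,-0.002,0,-1,0,0,0,-0.055,-0.005,0,-1.5,0,0,0,-0.095,-0.009,0,-2,0,0,0,-0.135,-0.013,0,-2.5,0,0,0,-0.175,-0.017,0,-3,0,0,0,-0.215,-0.021,0,-3.2,0,0,0,-0.255,-0.025,0,-3.4,0,0,0,-0.29,-0.028,0,-3.4,0,0,0,-0.32,-0.03,0,-3.4,0,0,0,-0.34,-0.032,0,-3.4,0,0,0,-0.3484,-0.0327,0,-3.4,0,0,0,-0.3484,-0.0327,0]
}}

```text
time_s: 11.42
tcp_pos: [0.4641, -0.3458, 0.1974]
ee_rot: [[-0.003, 0.041, 0.999], [0.002, 0.999, -0.041], [-1.0, 0.001, -0.003]]
wrist_force: [-0.6, -0.4, -1.8]
gripper_width: 0.586
```

Request:
{"api": "move_arm", "payload": {
  "increments": [0,0,0,0.03,0,0,0,0,0,0,0.06,0,0,0,0,0,0,0.09,0,0,0,0,0,0,0.11,0,0,0,0,0,0,0.12,0,0,0,0,0,0,0.125,0,0,0,0,0,0,0.13,0,0,0,0,0,0,0.134,0,0,0,0,0,0,0.138,0,0,0,0,0,0,0.1405,0,0,0,0,0,0,0.1425,0,0,0,0,0,0,0.1425,0,0,0]
}}

```text
time_s: 12.42
tcp_pos: [0.4657, -0.3449, 0.0576]
ee_rot: [[0.001, 0.038, 0.999], [-0.001, 0.999, -0.038], [-1.0, -0.0, 0.001]]
wrist_force: [0.2, -0.3, -1.2]
gripper_width: 0.593
```

```bash
python3 - <<'E'
from h import *
s=where(); im=r.capture('scene'); crop(im,230,120,400,260,5,'s7.png'); 
E
```

```text
t 12.42 tcp [ 0.4657 -0.3449  0.0576] cmd [ 0.465  -0.345   0.0575] yaw 87.83 cmd 87.80 tilt [ 0.0009 -0.0005] F [ 0.2022 -0.3442 -1.2002] w 51.6mm
```

View pics/s7.png

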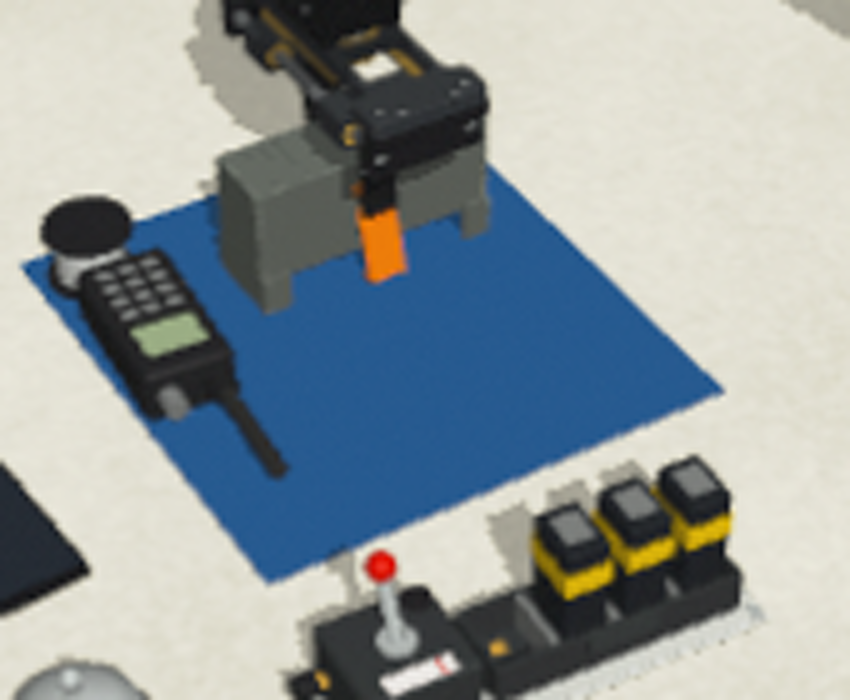

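Request:
{"api": "move_arm", "payload": {
  "increments": [0,0,0,0.001,0,0,0,0,0,0,0.0015,0,0,0,0,0,0,0.0015,0,0,0]
}}

```text
time_s: 12.72
tcp_pos: [0.4657, -0.345, 0.0574]
ee_rot: [[0.001, 0.037, 0.999], [-0.001, 0.999, -0.037], [-1.0, -0.001, 0.001]]
wrist_force: [-2.1, 2.0, 7.2]
gripper_width: 0.587
```

Request:
{"api": "move_arm", "payload": {
  "increments": [0,0,0,0,0,0,0.065,0,0,0,0,0,0,0.087,0,0,0,0,0,0,0.087,0,0,0,0,0,0,0.087,0,0,0,0,0,0,0.087,0,0,0,0,0,0,0.087,0,0,0,0,0,0,0.087,0,0,0,0,0,0,0.087]
}}

```text
time_s: 13.38
tcp_pos: [0.4653, -0.3446, 0.0553]
ee_rot: [[-0.0, 0.038, 0.999], [0.0, 0.999, -0.038], [-1.0, 0.0, -0.0]]
wrist_force: [1.1, 0.0, -0.5]
gripper_width: 0.989
```

```bash
python3 - <<'E'
from h import *
c=load(); c['p'][2]-=.0015; json.dump(c,open('cmd.json','w'))
s=where(); im=r.capture('scene'); crop(im,230,120,400,260,5,'s8.png')
plan(((.465,-.345,.20),87.8,.087))
im=snap('top','t8.png')
E
```

```text
t 13.38 tcp [ 0.4653 -0.3446  0.0553] cmd [ 0.465 -0.345  0.056] yaw 87.83 cmd 87.80 tilt [-0.0003  0.0001] F [ 1.1332  0.0469 -0.5199] w 86.0mm
row [0.0, 0, 0, -0.144, 0.0, 0.0, 0.087]  n>= 3.5
```

View pics/s8.png

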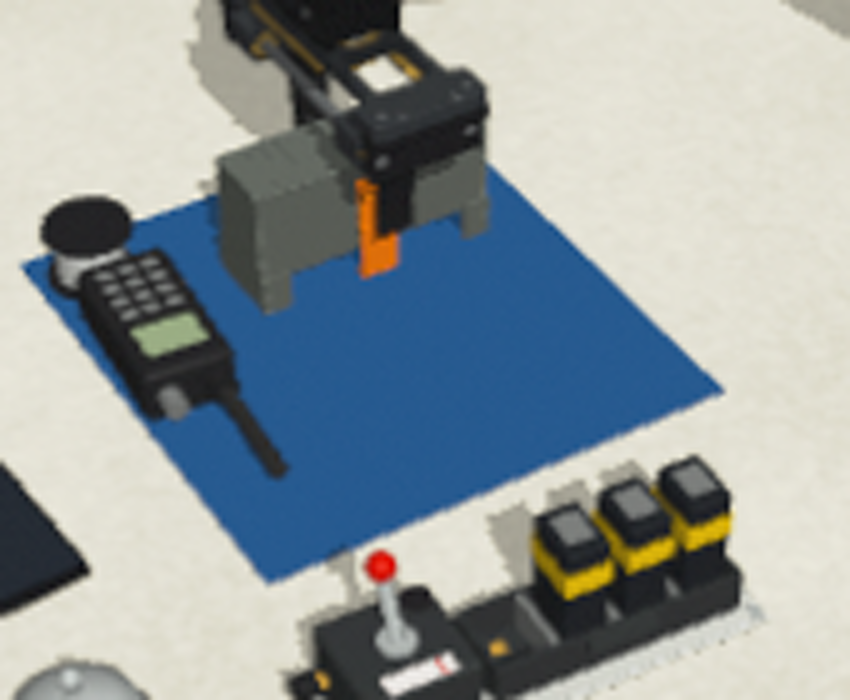

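```bash
python3 - <<'E'
from h import *
plan(((.50,-.04,.24),86.5,.087),((.53,.269,.24),85.2,.087))
E
```

```text
row [1.3, 0, 0, -0.04, 0.3062, 0.0233, 0.087]  n>= 7.4
row [1.3, 0, 0, 0.0, 0.3102, 0.0111, 0.087]  n>= 7.4
```

Request:
{"api": "move_arm", "payload": {
  "increments": [0,0,0,-0.02,0,0,0.087,0,0,0,-0.05,0,0,0.087,0,0,0,-0.09,0,0,0.087,0,0,0,-0.13,0,0,0.087,0,0,0,-0.144,0,0,0.087,0,0,0,-0.144,0,0,0.087]
}}

```text
time_s: 13.98
tcp_pos: [0.4677, -0.3459, 0.2049]
ee_rot: [[0.009, 0.037, 0.999], [-0.005, 0.999, -0.037], [-1.0, -0.005, 0.01]]
wrist_force: [0.5, 0.3, 0.2]
gripper_width: 0.997
```

Request:
{"api": "move_arm", "payload": {
  "increments": [1.3,0,0,-0.04,0.3062,0.0233,0.087,1.3,0,0,-0.04,0.3062,0.0233,0.087,1.3,0,0,-0.04,0.3062,0.0233,0.087,1.3,0,0,-0.04,0.3062,0.0233,0.087,1.3,0,0,-0.04,0.3062,0.0233,0.087,1.3,0,0,-0.04,0.3062,0.0233,0.087,1.3,0,0,-0.04,0.3062,0.0233,0.087,1.3,0,0,-0.04,0.3062,0.0233,0.087,1.3,0,0,-0.04,0.3062,0.0233,0.087]
}}

```text
time_s: 14.73
tcp_pos: [0.5006, -0.0362, 0.2391]
ee_rot: [[-0.0, 0.056, 0.998], [0.001, 0.998, -0.056], [-1.0, 0.001, -0.0]]
wrist_force: [-1.0, -1.7, -0.6]
gripper_width: 0.999
```

Request:
{"api": "move_arm", "payload": {
  "increments": [1.3,0,0,0,0.3102,0.0111,0.087,1.3,0,0,0,0.3102,0.0111,0.087,1.3,0,0,0,0.3102,0.0111,0.087,1.3,0,0,0,0.3102,0.0111,0.087,1.3,0,0,0,0.3102,0.0111,0.087,1.3,0,0,0,0.3102,0.0111,0.087,1.3,0,0,0,0.3102,0.0111,0.087,1.3,0,0,0,0.3102,0.0111,0.087,1.3,0,0,0,0.3102,0.0111,0.087,1.3,0,0,0,0.3102,0.0111,0.087,1.3,0,0,0,0.3102,0.0111,0.087]
}}

```text
time_s: 15.65
tcp_pos: [0.5298, 0.268, 0.2387]
ee_rot: [[-0.002, 0.084, 0.996], [-0.001, 0.996, -0.084], [-1.0, -0.002, -0.002]]
wrist_force: [-0.1, -0.8, -0.4]
gripper_width: 1.0
```

```bash
python3 - <<'E'
from h import *
s=where(); json.dump({k:np.array(s[k]).tolist() for k in('tcp_pos','ee_rot')},open('st9.json','w')); a=snap('wrist','w9.png'); b=r.capture('scene'); crop(b,230,120,480,345,3,'s9.png')
E
```

```text
t 15.65 tcp [0.5298 0.268  0.2387] cmd [0.53  0.269 0.24 ] yaw 85.17 cmd 85.20 tilt [-0.0017 -0.0014] F [-0.0583 -0.7831 -0.4102] w 87.0mm
```

View pics/s9.png

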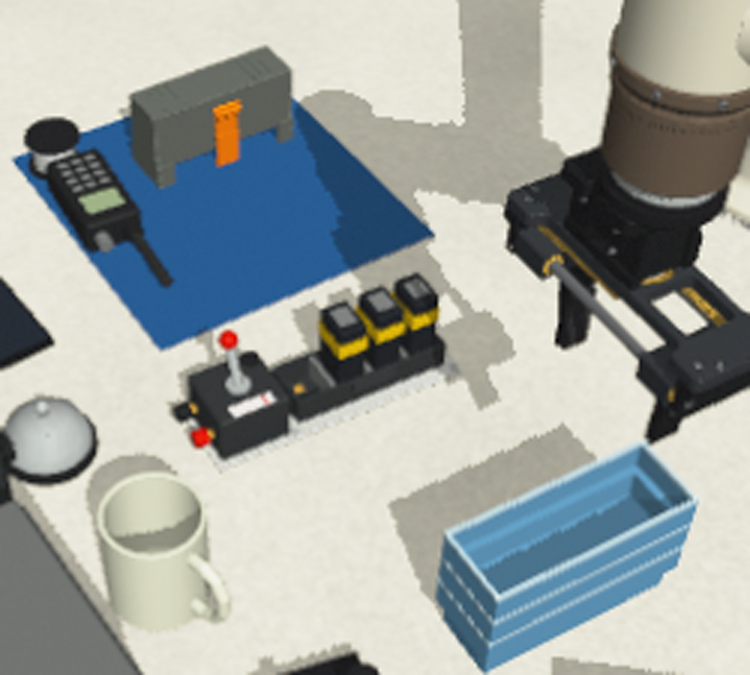

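View pics/w9.png

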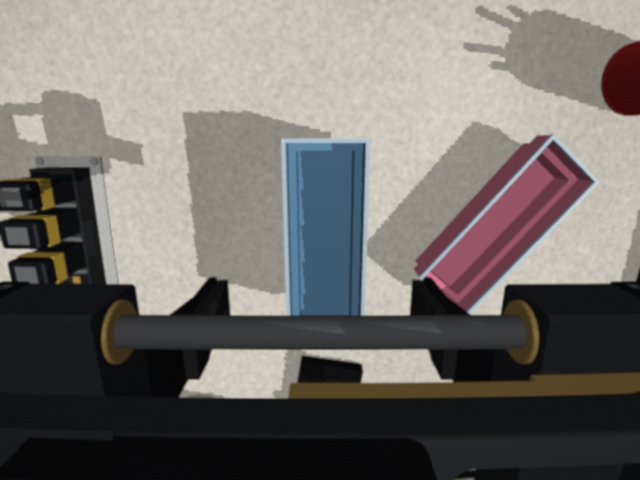

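```bash
python3 - <<'E'
from h import *
s=json.load(open('st9.json'))
c=at_z('wrist',[(282,140),(370,140),(290.5,314),(360.5,314)],.107,s);print(c,c[:2].mean(0),c[2:].mean(0),np.linalg.norm(c[0]-c[1]),np.linalg.norm(c[2]-c[3]))
d=c[2:].mean(0)-c[:2].mean(0);print(np.degrees(np.arctan2(d[1],d[0])), c[:2].mean(0)+d/np.linalg.norm(d)*.089)
print('pink',at_z('wrist',[(415,268),(462,312),(552,136)],.052,s), at_z('top',[(188,240),(175,228)],.052))
E
```

```text
[[0.4543 0.2462 0.107 ]
 [0.4598 0.3122 0.107 ]
 [0.5976 0.2375 0.107 ]
 [0.6026 0.2972 0.107 ]] [0.457  0.2792 0.107 ] [0.6001 0.2673 0.107 ] 0.06623278512603122 0.05988654501634244
-4.723741632197247 [0.5457 0.2718 0.107 ]
pink [[0.5855 0.3578 0.052 ]
 [0.6375 0.4055 0.052 ]
 [0.4693 0.4852 0.052 ]] [[0.6032 0.3561 0.052 ]
 [0.6322 0.3901 0.052 ]]
```

```bash
python3 - <<'E'
from h import *
plan(((.5453,.2703,.13),85.25,.083),((.5453,.2703,.0925),85.25,.083),((.5453,.2703,.23),85.25,0))
E
```

```text
row [-0.05, 0, 0, 0.11, 0.0026, 0.0151, 0.083]  n>= 2.7
row [0.0, 0, 0, 0.0375, -0.0, 0.0, 0.083]  n>= 0.9
row [0.0, 0, 0, -0.1375, -0.0, 0.0, 0]  n>= 3.3
```

Request:
{"api": "move_arm", "payload": {
  "increments": [0,0,0,0.04,0.0026,0.0151,0.083,0,0,0,0.08,0.0026,0.0151,0.083,0,0,0,0.11,0.0026,0.0151,0.083,0,0,0,0.12,0.0026,0.0151,0.083,0,0,0,0.13,0.0026,0.0151,0.083,0,0,0,0.14,0.0026,0.0151,0.083,0,0,0,0.1475,0.0026,0.0151,0.083,0,0,0,0.1475,0.0026,0.0151,0.083,0,0,0,0.1475,0.0026,0.0151,0.083]
}}

```text
time_s: 16.5
tcp_pos: [0.5459, 0.271, 0.093]
ee_rot: [[0.001, 0.083, 0.997], [0.001, 0.997, -0.083], [-1.0, 0.001, 0.001]]
wrist_force: [-0.1, 0.5, 0.3]
gripper_width: 0.952
```

```bash
python3 - <<'E'
from h import *
s=where(); b=r.capture('scene'); crop(b,340,200,500,350,5,'s10.png')
E
```

```text
t 16.50 tcp [0.5459 0.271  0.093 ] cmd [0.5453 0.2703 0.23  ] yaw 85.23 cmd 85.25 tilt [0.0014 0.0009] F [-0.1456  0.5002  0.3343] w 82.9mm
```

View pics/s10.png

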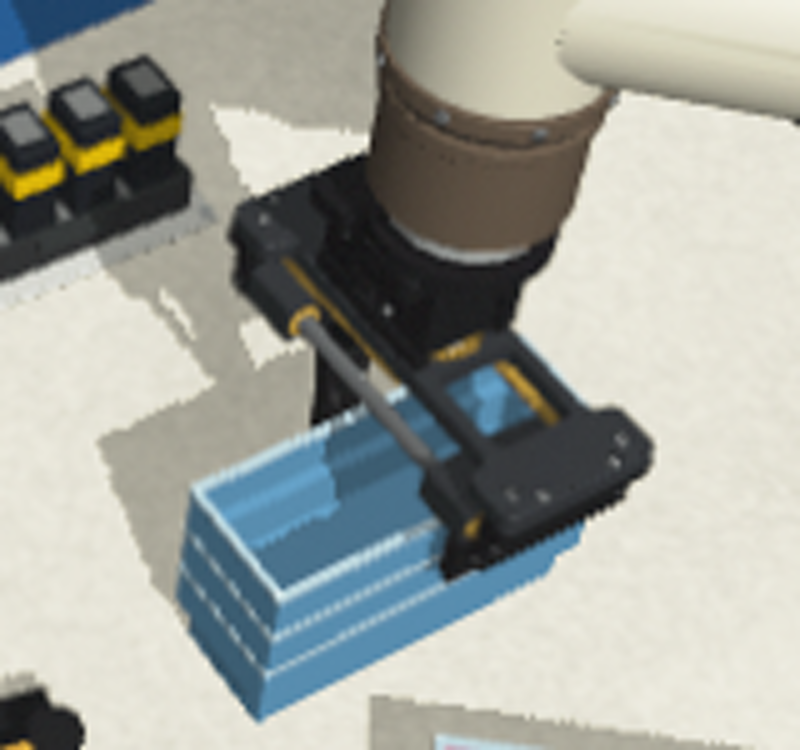

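Fingers straddle the top tray, so I close.

Request:
{"api": "move_arm", "payload": {
  "increments": [0,0,0,0,0,0,0.06,0,0,0,0,0,0,0.05,0,0,0,0,0,0,0.0,0,0,0,0,0,0,0.0,0,0,0,0,0,0,0.0,0,0,0,0,0,0,0.0]
}}

```text
time_s: 17.05
tcp_pos: [0.5456, 0.271, 0.0925]
ee_rot: [[0.001, 0.083, 0.997], [0.0, 0.997, -0.083], [-1.0, 0.0, 0.001]]
wrist_force: [-1.0, 0.2, 2.0]
gripper_width: 0.757
```

Request:
{"api": "move_arm", "payload": {
  "increments": [0,0,0,-0.003,0,0,0,0,0,0,-0.006,0,0,0,0,0,0,-0.01,0,0,0,0,0,0,-0.015,0,0,0,0,0,0,-0.015,0,0,0]
}}

```text
time_s: 17.47
tcp_pos: [0.546, 0.2711, 0.1083]
ee_rot: [[0.002, 0.083, 0.997], [0.001, 0.997, -0.083], [-1.0, 0.001, 0.002]]
wrist_force: [-0.4, -0.3, -1.3]
gripper_width: 0.756
```

```bash
python3 - <<'E'
from h import *
s=where(); b=r.capture('scene'); crop(b,340,200,500,350,5,'s11.png')
E
```

```text
t 17.47 tcp [0.546  0.2711 0.1083] cmd [0.5453 0.2703 0.23  ] yaw 85.24 cmd 85.25 tilt [0.0017 0.0011] F [-0.4233 -0.2935 -1.3405] w 65.8mm
```

View pics/s11.png

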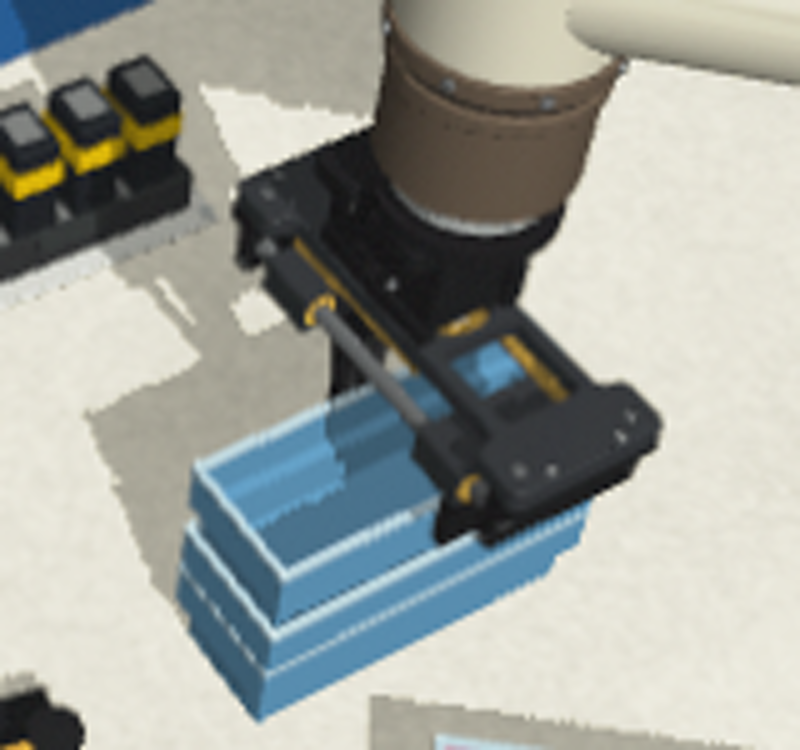

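Only the top tray comes up (1.3 N). I carry it to the mat.

```bash
python3 - <<'E'
from h import *
plan(((.50,.03,.23),86.5,0),((.465,-.205,.23),87.8,0),((.465,-.205,.038),87.8,0))
E
```

```text
row [-1.25, 0, 0, 0.0, -0.2432, -0.0252, 0]  n>= 5.9
row [-1.3, 0, 0, 0.0, -0.2367, -0.0206, 0]  n>= 5.7
row [0.0, 0, 0, 0.192, -0.0, -0.0, 0]  n>= 4.6
```

Request:
{"api": "move_arm", "payload": {
  "increments": [0,0,0,-0.03,0,0,0,0,0,0,-0.06,0,0,0,0,0,0,-0.09,0,0,0,0,0,0,-0.115,0,0,0,0,0,0,-0.1225,0,0,0,0,0,0,-0.1225,0,0,0]
}}

```text
time_s: 18.02
tcp_pos: [0.5463, 0.2714, 0.2321]
ee_rot: [[0.004, 0.083, 0.997], [0.003, 0.997, -0.083], [-1.0, 0.004, 0.004]]
wrist_force: [-0.2, 0.0, -1.0]
gripper_width: 0.757
```

Request:
{"api": "move_arm", "payload": {
  "increments": [0,0,0,0,-0.015,-0.0015,0,-0.3,0,0,0,-0.04,-0.004,0,-0.5,0,0,0,-0.075,-0.0075,0,-0.7,0,0,0,-0.11,-0.011,0,-0.9,0,0,0,-0.15,-0.015,0,-1.1,0,0,0,-0.185,-0.019,0,-1.25,0,0,0,-0.215,-0.022,0,-1.25,0,0,0,-0.235,-0.0245,0,-1.25,0,0,0,-0.2432,-0.0252,0]
}}

```text
time_s: 18.77
tcp_pos: [0.4973, 0.0272, 0.2273]
ee_rot: [[-0.005, 0.065, 0.998], [-0.001, 0.998, -0.065], [-1.0, -0.002, -0.005]]
wrist_force: [0.4, 0.2, -2.0]
gripper_width: 0.755
```

Request:
{"api": "move_arm", "payload": {
  "increments": [-0.3,0,0,0,-0.025,-0.002,0,-0.5,0,0,0,-0.055,-0.005,0,-0.8,0,0,0,-0.09,-0.008,0,-1,0,0,0,-0.13,-0.012,0,-1.3,0,0,0,-0.17,-0.015,0,-1.3,0,0,0,-0.205,-0.018,0,-1.3,0,0,0,-0.227,-0.02,0,-1.3,0,0,0,-0.2367,-0.0206,0,-1.3,0,0,0,-0.2367,-0.0206,0]
}}

```text
time_s: 19.52
tcp_pos: [0.4638, -0.2059, 0.2279]
ee_rot: [[-0.003, 0.042, 0.999], [0.001, 0.999, -0.042], [-1.0, 0.0, -0.003]]
wrist_force: [0.9, -0.1, -0.9]
gripper_width: 0.755
```

Request:
{"api": "move_arm", "payload": {
  "increments": [0,0,0,0.03,0,0,0,0,0,0,0.06,0,0,0,0,0,0,0.09,0,0,0,0,0,0,0.12,0,0,0,0,0,0,0.145,0,0,0,0,0,0,0.16,0,0,0,0,0,0,0.17,0,0,0,0,0,0,0.178,0,0,0,0,0,0,0.184,0,0,0,0,0,0,0.188,0,0,0,0,0,0,0.192,0,0,0,0,0,0,0.192,0,0,0]
}}

```text
time_s: 20.52
tcp_pos: [0.4656, -0.2045, 0.0379]
ee_rot: [[0.001, 0.038, 0.999], [-0.0, 0.999, -0.038], [-1.0, -0.0, 0.001]]
wrist_force: [-0.1, 0.4, -1.5]
gripper_width: 0.756
```

```bash
python3 - <<'E'
from h import *
s=where(); b=r.capture('scene'); crop(b,230,110,480,345,3,'s12.png')
E
```

```text
t 20.52 tcp [ 0.4656 -0.2045  0.0379] cmd [ 0.465 -0.205  0.038] yaw 87.80 cmd 87.80 tilt [ 0.0014 -0.0003] F [-0.1156  0.3584 -1.5276] w 65.8mm
```

View pics/s12.png

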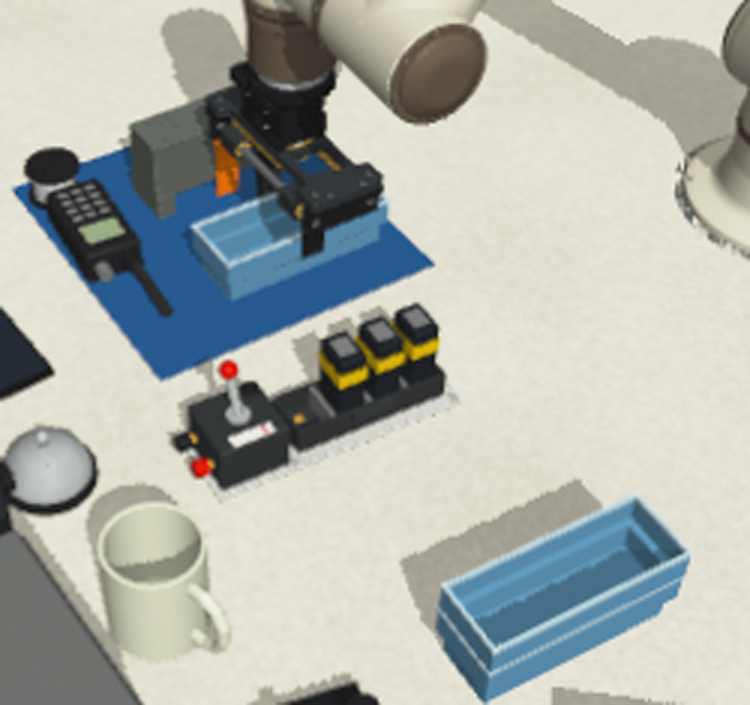

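Request:
{"api": "move_arm", "payload": {
  "increments": [0,0,0,0.001,0,0,0,0,0,0,0.002,0,0,0,0,0,0,0.002,0,0,0]
}}

```text
time_s: 20.82
tcp_pos: [0.4655, -0.2046, 0.0375]
ee_rot: [[0.002, 0.039, 0.999], [-0.0, 0.999, -0.039], [-1.0, -0.0, 0.002]]
wrist_force: [-2.2, 2.5, 9.9]
gripper_width: 0.758
```

```bash
python3 - <<'E'
from h import *
c=load(); c['p'][2]-=.002; json.dump(c,open('cmd.json','w'))
s=where()
plan(((.465,-.205,.21),87.8,.087),(box(-.015,0,.21),84.4,.06))
E
```

```text
t 20.82 tcp [ 0.4655 -0.2046  0.0375] cmd [ 0.465 -0.205  0.036] yaw 87.78 cmd 87.80 tilt [ 0.0016 -0.0004] F [-2.247   2.5442  9.8947] w 65.9mm
row [0.0, 0, 0, -0.174, -0.0, -0.0, 0.087]  n>= 4.2
row [3.4, 0, 0, 0.0, 0.2068, 0.0436, 0.06]  n>= 5.1
```

Request:
{"api": "move_arm", "payload": {
  "increments": [0,0,0,0,0,0,0.087,0,0,0,0,0,0,0.087,0,0,0,0,0,0,0.087,0,0,0,0,0,0,0.087,0,0,0,0,0,0,0.087,0,0,0,-0.02,0,0,0.087,0,0,0,-0.05,0,0,0.087,0,0,0,-0.09,0,0,0.087,0,0,0,-0.13,0,0,0.087,0,0,0,-0.174,0,0,0.087,0,0,0,-0.174,0,0,0.087]
}}

```text
time_s: 21.73
tcp_pos: [0.4693, -0.2059, 0.2181]
ee_rot: [[0.016, 0.037, 0.999], [-0.005, 0.999, -0.037], [-1.0, -0.004, 0.016]]
wrist_force: [1.3, -0.5, 0.2]
gripper_width: 0.999
```

Request:
{"api": "move_arm", "payload": {
  "increments": [3.4,0,0,0,0.2068,0.0436,0.06,3.4,0,0,0,0.2068,0.0436,0.06,3.4,0,0,0,0.2068,0.0436,0.06,3.4,0,0,0,0.2068,0.0436,0.06,3.4,0,0,0,0.2068,0.0436,0.06,3.4,0,0,0,0.2068,0.0436,0.06,3.4,0,0,0,0.2068,0.0436,0.06,3.4,0,0,0,0.2068,0.0436,0.06,3.4,0,0,0,0.2068,0.0436,0.06]
}}

```text
time_s: 22.48
tcp_pos: [0.516, -0.0005, 0.2092]
ee_rot: [[-0.001, 0.099, 0.995], [-0.0, 0.995, -0.099], [-1.0, -0.0, -0.001]]
wrist_force: [0.8, -0.0, -0.2]
gripper_width: 0.692
```

```bash
python3 - <<'E'
from h import *
s=where(); json.dump({k:np.array(s[k]).tolist() for k in('tcp_pos','ee_rot')},open('st13.json','w')); a=snap('wrist','w13.png'); b=r.capture('scene'); crop(b,230,110,480,345,3,'s13.png')
print(proj('wrist',[box(x,0,.086) for x in(-.054,-.018,.018)],s))
E
```

```text
t 22.48 tcp [ 0.516  -0.0005  0.2092] cmd [0.5165 0.     0.21  ] yaw 84.31 cmd 84.40 tilt [-0.0009 -0.0003] F [ 0.8032 -0.0002 -0.2295] w 60.2mm
[[319.7915 187.7524]
 [319.8468 234.0563]
 [319.8982 277.3829]]
```

View pics/w13.png

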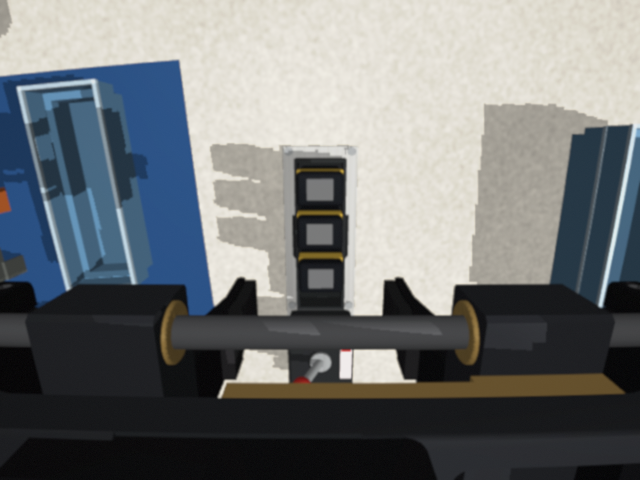

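View pics/s13.png

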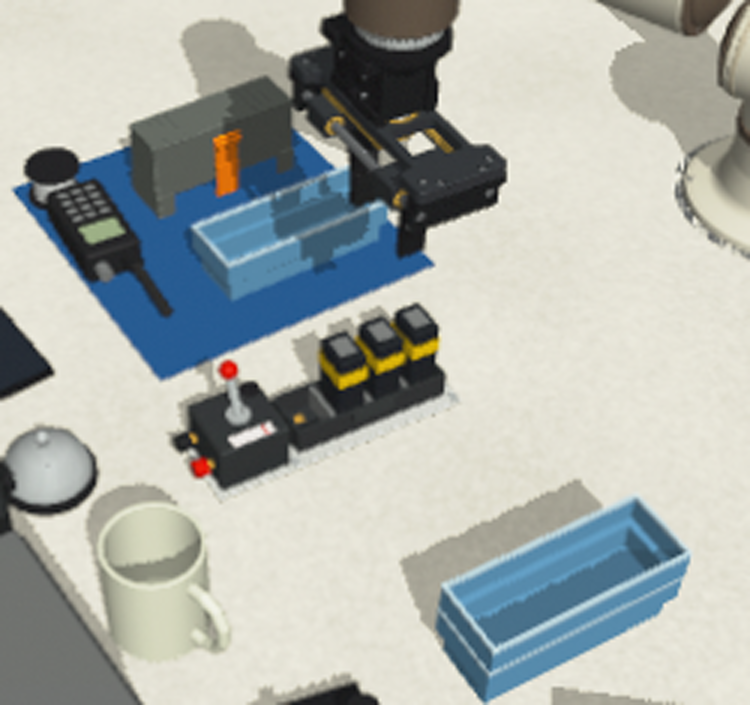

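Packs match the model within 1–2 px: seen at (320,189), (319.5,233.5), (320,277.5). The tray is on the mat. I pick the first pack, in bay -54, holding it high so the fingertips stay above the tray rim.

```bash
python3 - <<'E'
from h import *
plan((box(-.054,0,.12),84.4,.06),(box(-.054,0,.069),84.4,.06),(box(-.054,0,.17),84.4,0))
b=r.capture('top'); crop(b,370,220,515,360,5,'t14.png')
E
```

```text
row [0.0, 0, 0, 0.09, -0.0, -0.039, 0.06]  n>= 2.4
row [0.0, 0, 0, 0.051, -0.0, 0.0, 0.06]  n>= 1.2
row [0.0, 0, 0, -0.101, -0.0, 0.0, 0]  n>= 2.4
```

View pics/t14.png

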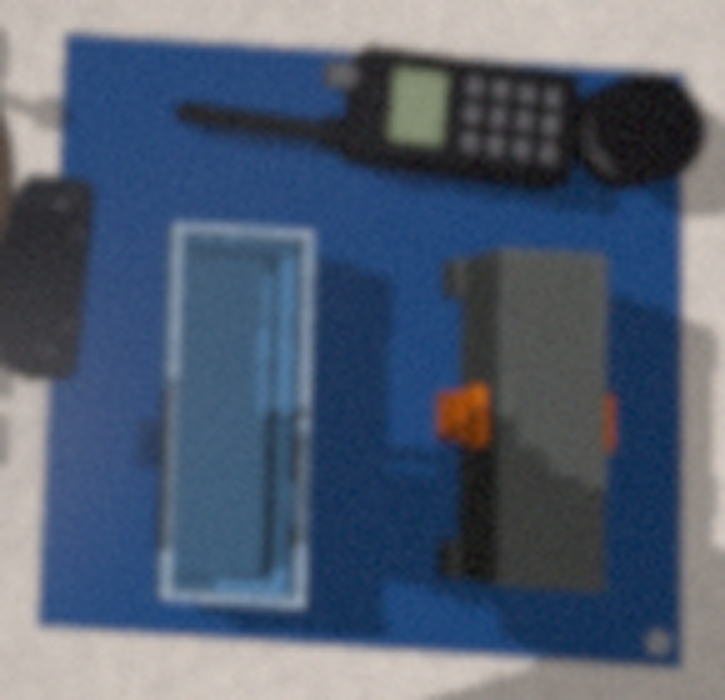

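Request:
{"api": "move_arm", "payload": {
  "increments": [0,0,0,0.0,0,-0.039,0.06,0,0,0,0.04,0,-0.039,0.06,0,0,0,0.08,0,-0.039,0.06,0,0,0,0.1,0,-0.039,0.06,0,0,0,0.12,0,-0.039,0.06,0,0,0,0.135,0,-0.039,0.06,0,0,0,0.141,0,-0.039,0.06,0,0,0,0.141,0,-0.039,0.06,0,0,0,0.141,0,-0.039,0.06]
}}

```text
time_s: 23.38
tcp_pos: [0.4782, 0.0038, 0.069]
ee_rot: [[0.001, 0.099, 0.995], [-0.0, 0.995, -0.099], [-1.0, -0.0, 0.001]]
wrist_force: [0.3, 0.1, -0.6]
gripper_width: 0.688
```

Request:
{"api": "move_arm", "payload": {
  "increments": [0,0,0,0,0,0,0.03,0,0,0,0,0,0,0.02,0,0,0,0,0,0,0,0,0,0,0,0,0,0,0,0,0,0,0,0,0,0,0,0,0,0,0,0,0,0,0,0,0,0,0]
}}

```text
time_s: 23.97
tcp_pos: [0.478, 0.0043, 0.069]
ee_rot: [[0.001, 0.098, 0.995], [0.0, 0.995, -0.098], [-1.0, 0.0, 0.001]]
wrist_force: [-0.8, -0.4, 2.5]
gripper_width: 0.411
```

```bash
python3 - <<'E'
from h import *
where(); b=r.capture('scene'); crop(b,280,170,400,280,5,'s14.png')
R=np.array([(172,223),(313,230),(306,606),(160,598)])/5+[370,220]; c=at_z('top',R,.052);print('tray',c,c.mean(0)); d=(c[0]+c[1]-c[2]-c[3])/2;print(np.linalg.norm(d),np.degrees(np.arctan2(d[1],d[0])),np.linalg.norm(c[0]-c[1]))
E
```

```text
t 23.97 tcp [0.478  0.0043 0.069 ] cmd [0.4777 0.0038 0.17  ] yaw 84.39 cmd 84.40 tilt [0.0008 0.0001] F [-0.7751 -0.4385  2.5253] w 35.7mm
tray [[ 0.5554 -0.1737  0.052 ]
 [ 0.5536 -0.2425  0.052 ]
 [ 0.3744 -0.2369  0.052 ]
 [ 0.3766 -0.1675  0.052 ]] [ 0.465  -0.2051  0.052 ]
0.17910949821729888 -1.9022267788234233 0.06876490525397529
```

View pics/s14.png

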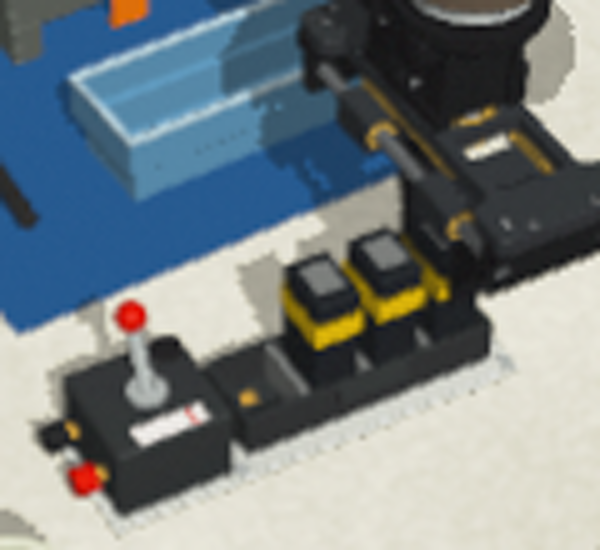

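```bash
cat >> h.py <<'E'
TO=np.array([.465,-.205]);TY=-2.1
def tray(x,z):
    a=np.radians(TY);return np.array([TO[0]+x*np.cos(a),TO[1]+x*np.sin(a),z])
E
python3 - <<'E'
from h import *
plan((tray(-.05,.17),87.9,0),(tray(-.05,.0675),87.9,0))
E
```

```text
row [-3.5, 0, 0, 0.0, -0.2121, -0.0422, 0]  n>= 5.2
row [0.0, 0, 0, 0.1025, -0.0, 0.0, 0]  n>= 2.5
```

Request:
{"api": "move_arm", "payload": {
  "increments": [0,0,0,-0.01,0,0,0,0,0,0,-0.03,0,0,0,0,0,0,-0.055,0,0,0,0,0,0,-0.08,0,0,0,0,0,0,-0.101,0,0,0,0,0,0,-0.101,0,0,0]
}}

```text
time_s: 24.52
tcp_pos: [0.4802, 0.0048, 0.1735]
ee_rot: [[0.008, 0.097, 0.995], [0.002, 0.995, -0.097], [-1.0, 0.003, 0.008]]
wrist_force: [0.5, 0.3, -0.6]
gripper_width: 0.416
```

Request:
{"api": "move_arm", "payload": {
  "increments": [-0.5,0,0,0,-0.02,-0.004,0,-1,0,0,0,-0.05,-0.01,0,-1.5,0,0,0,-0.085,-0.017,0,-2,0,0,0,-0.12,-0.024,0,-2.5,0,0,0,-0.155,-0.031,0,-3,0,0,0,-0.185,-0.037,0,-3.5,0,0,0,-0.205,-0.041,0,-3.5,0,0,0,-0.2121,-0.0422,0,-3.5,0,0,0,-0.2121,-0.0422,0,-3.5,0,0,0,-0.2121,-0.0422,0]
}}

```text
time_s: 25.35
tcp_pos: [0.4146, -0.2025, 0.1688]
ee_rot: [[-0.001, 0.038, 0.999], [0.001, 0.999, -0.038], [-1.0, 0.0, -0.001]]
wrist_force: [0.8, 0.6, -0.9]
gripper_width: 0.414
```

```bash
python3 - <<'E'
from h import *
where(); b=r.capture('scene'); crop(b,280,110,400,210,6,'s15.png')
E
```

```text
t 25.35 tcp [ 0.4146 -0.2025  0.1688] cmd [ 0.415  -0.2032  0.0675] yaw 87.82 cmd 87.90 tilt [-0.0011  0.0005] F [ 0.8266  0.6356 -0.9208] w 36.0mm
```

View pics/s15.png

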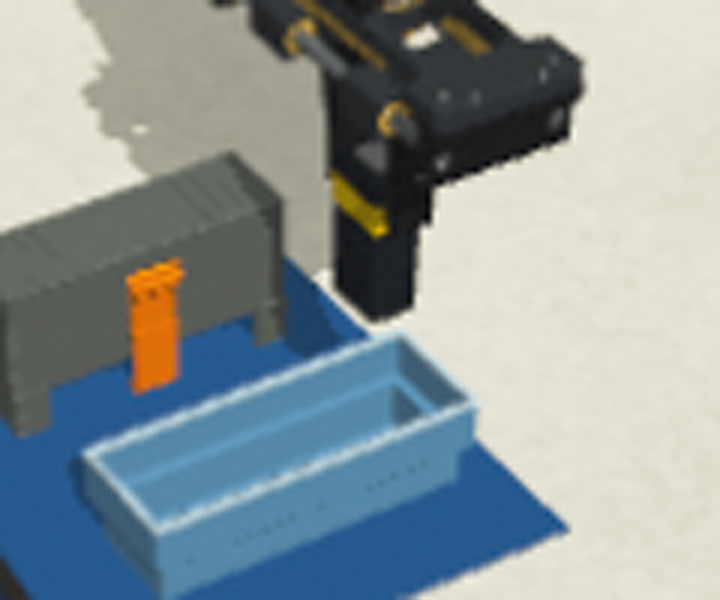

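Request:
{"api": "move_arm", "payload": {
  "increments": [0,0,0,0.03,0,0,0,0,0,0,0.05,0,0,0,0,0,0,0.065,0,0,0,0,0,0,0.075,0,0,0,0,0,0,0.085,0,0,0,0,0,0,0.092,0,0,0,0,0,0,0.098,0,0,0,0,0,0,0.1025,0,0,0,0,0,0,0.1025,0,0,0,0,0,0,0.1035,0,0,0,0,0,0,0.1045,0,0,0,0,0,0,0.1045,0,0,0]
}}

```text
time_s: 26.4
tcp_pos: [0.4155, -0.2027, 0.0659]
ee_rot: [[0.001, 0.037, 0.999], [-0.0, 0.999, -0.037], [-1.0, -0.0, 0.001]]
wrist_force: [-0.5, 1.4, 2.4]
gripper_width: 0.412
```

```bash
python3 - <<'E'
from h import *
c=load(); c['p'][2]-=.002; json.dump(c,open('cmd.json','w'))
where(); b=r.capture('scene'); crop(b,280,110,400,210,6,'s16.png')
plan((tray(-.05,.17),87.9,.06),(box(-.018,0,.17),84.4,.06),(box(-.018,0,.069),84.4,.06))
E
```

```text
t 26.40 tcp [ 0.4155 -0.2027  0.0659] cmd [ 0.415  -0.2032  0.0655] yaw 87.89 cmd 87.90 tilt [ 0.0014 -0.0003] F [-0.4783  1.3815  2.3689] w 35.9mm
row [0.0, 0, 0, -0.1045, -0.0, 0.0, 0.06]  n>= 2.5
row [3.5, 0, 0, 0.0, 0.2069, 0.091, 0.06]  n>= 5.4
row [0.0, 0, 0, 0.101, -0.0, 0.0, 0.06]  n>= 2.4
```

View pics/s16.png

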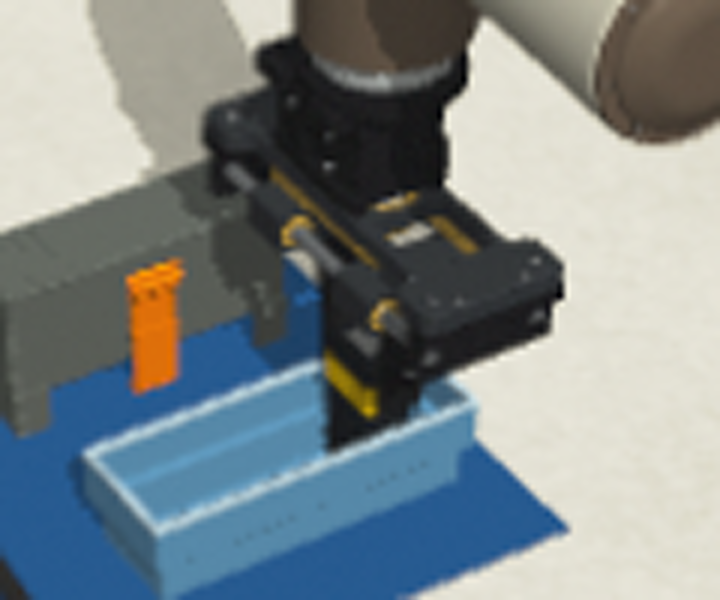

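Seated, with 2.4 N upward contact. I release it and fetch the second pack, stopping above it to look.

Request:
{"api": "move_arm", "payload": {
  "increments": [0,0,0,0,0,0,0.06,0,0,0,0,0,0,0.06,0,0,0,0,0,0,0.06,0,0,0,0,0,0,0.06,0,0,0,-0.02,0,0,0.06,0,0,0,-0.05,0,0,0.06,0,0,0,-0.08,0,0,0.06,0,0,0,-0.1045,0,0,0.06,0,0,0,-0.1045,0,0,0.06]
}}

```text
time_s: 27.2
tcp_pos: [0.4182, -0.2036, 0.1747]
ee_rot: [[0.011, 0.036, 0.999], [-0.003, 0.999, -0.036], [-1.0, -0.002, 0.011]]
wrist_force: [0.1, 0.5, -0.2]
gripper_width: 0.685
```

Request:
{"api": "move_arm", "payload": {
  "increments": [1.5,0,0,0,0.08,0.035,0.06,3.5,0,0,0,0.2069,0.091,0.06,3.5,0,0,0,0.2069,0.091,0.06,3.5,0,0,0,0.2069,0.091,0.06,3.5,0,0,0,0.2069,0.091,0.06,3.5,0,0,0,0.2069,0.091,0.06,3.5,0,0,0,0.2069,0.091,0.06,3.5,0,0,0,0.2069,0.091,0.06,3.5,0,0,0,0.2069,0.091,0.06,3.5,0,0,0,0.2069,0.091,0.06]
}}

```text
time_s: 28.03
tcp_pos: [0.5128, -0.0003, 0.1693]
ee_rot: [[-0.001, 0.099, 0.995], [-0.0, 0.995, -0.099], [-1.0, -0.0, -0.001]]
wrist_force: [0.4, 0.3, -1.1]
gripper_width: 0.691
```

```bash
python3 - <<'E'
from h import *
where(); b=r.capture('scene'); crop(b,230,110,480,345,3,'s17.png')
E
```

```text
t 28.03 tcp [ 0.5128 -0.0003  0.1693] cmd [0.5136 0.0003 0.069 ] yaw 84.30 cmd 84.40 tilt [-0.0009 -0.0002] F [ 0.3935  0.2611 -1.0871] w 60.1mm
```

View pics/s17.png

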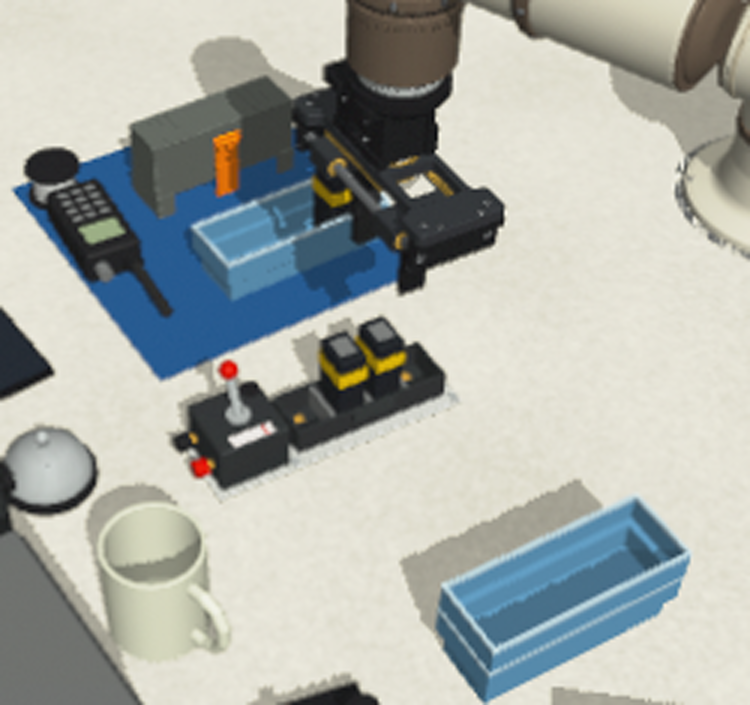

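Pack 1 stands in the tray and the tray hasn't moved. Picking pack 2.

```bash
python3 - <<'E'
from h import *
plan((box(-.018,0,.17),84.4,0),(tray(0,.17),87.9,0))
E
```

```text
row [0.0, 0, 0, -0.101, -0.0, 0.0, 0]  n>= 2.4
row [-3.5, 0, 0, 0.0, -0.209, -0.0283, 0]  n>= 5.1
```

Request:
{"api": "move_arm", "payload": {
  "increments": [0,0,0,0.03,0,0,0.06,0,0,0,0.06,0,0,0.06,0,0,0,0.08,0,0,0.06,0,0,0,0.095,0,0,0.06,0,0,0,0.101,0,0,0.06,0,0,0,0.101,0,0,0.06,0,0,0,0.101,0,0,0.03,0,0,0,0.101,0,0,0.02,0,0,0,0.101,0,0,0,0,0,0,0.101,0,0,0,0,0,0,0.101,0,0,0,0,0,0,0.101,0,0,0]
}}

```text
time_s: 29.08
tcp_pos: [0.5141, 0.0008, 0.0693]
ee_rot: [[0.002, 0.098, 0.995], [0.0, 0.995, -0.098], [-1.0, 0.0, 0.001]]
wrist_force: [0.5, 0.2, 2.7]
gripper_width: 0.41
```

Request:
{"api": "move_arm", "payload": {
  "increments": [0,0,0,0,0,0,0,0,0,0,0,0,0,0,0,0,0,-0.003,0,0,0]
}}

```text
time_s: 29.33
tcp_pos: [0.5131, 0.0007, 0.0712]
ee_rot: [[-0.001, 0.098, 0.995], [0.0, 0.995, -0.098], [-1.0, -0.0, -0.001]]
wrist_force: [-0.5, -0.0, -1.3]
gripper_width: 0.414
```

Gripped and lifted 3 mm.

Request:
{"api": "move_arm", "payload": {
  "increments": [0,0,0,-0.02,0,0,0,0,0,0,-0.045,0,0,0,0,0,0,-0.07,0,0,0,0,0,0,-0.09,0,0,0,0,0,0,-0.098,0,0,0,0,0,0,-0.098,0,0,0]
}}

```text
time_s: 29.83
tcp_pos: [0.5143, 0.001, 0.171]
ee_rot: [[0.003, 0.098, 0.995], [0.001, 0.995, -0.098], [-1.0, 0.002, 0.003]]
wrist_force: [0.7, 0.5, -2.0]
gripper_width: 0.41
```

Request:
{"api": "move_arm", "payload": {
  "increments": [-0.5,0,0,0,-0.02,-0.003,0,-1,0,0,0,-0.05,-0.007,0,-1.5,0,0,0,-0.085,-0.011,0,-2,0,0,0,-0.12,-0.016,0,-2.5,0,0,0,-0.155,-0.021,0,-3,0,0,0,-0.185,-0.025,0,-3.5,0,0,0,-0.202,-0.0275,0,-3.5,0,0,0,-0.209,-0.0283,0,-3.5,0,0,0,-0.209,-0.0283,0,-3.5,0,0,0,-0.209,-0.0283,0]
}}

```text
time_s: 30.67
tcp_pos: [0.4643, -0.2042, 0.1683]
ee_rot: [[-0.002, 0.038, 0.999], [0.001, 0.999, -0.038], [-1.0, 0.001, -0.002]]
wrist_force: [0.2, -0.1, -0.9]
gripper_width: 0.41
```

```bash
python3 - <<'E'
from h import *
where(); b=r.capture('scene'); crop(b,280,110,400,210,6,'s18.png')
plan((tray(0,.0655),87.9,0),(tray(0,.17),87.9,.06),(box(.018,0,.17),84.4,.06))
E
```

```text
t 30.67 tcp [ 0.4643 -0.2042  0.1683] cmd [ 0.465 -0.205  0.17 ] yaw 87.82 cmd 87.90 tilt [-0.0023  0.0008] F [ 0.2336 -0.0764 -0.8597] w 35.7mm
row [0.0, 0, 0, 0.1045, -0.0, 0.0, 0]  n>= 2.5
row [0.0, 0, 0, -0.1045, -0.0, 0.0, 0.06]  n>= 2.5
row [3.5, 0, 0, 0.0, 0.2047, 0.077, 0.06]  n>= 5.2
```

View pics/s18.png

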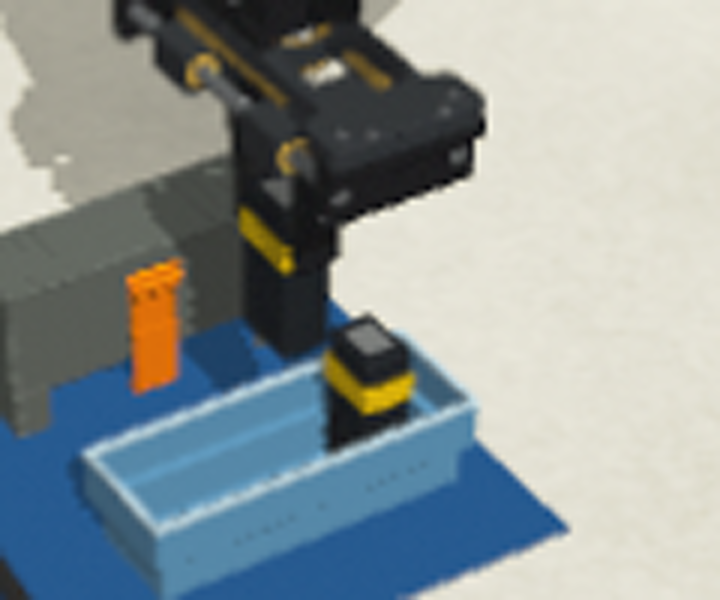

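Tray corners are unchanged at (85,457), (155,530) and (475,405). Lowering.

Request:
{"api": "move_arm", "payload": {
  "increments": [0,0,0,0.03,0,0,0,0,0,0,0.05,0,0,0,0,0,0,0.065,0,0,0,0,0,0,0.075,0,0,0,0,0,0,0.085,0,0,0,0,0,0,0.092,0,0,0,0,0,0,0.098,0,0,0,0,0,0,0.1015,0,0,0,0,0,0,0.1025,0,0,0,0,0,0,0.1035,0,0,0,0,0,0,0.1045,0,0,0,0,0,0,0.1045,0,0,0]
}}

```text
time_s: 31.72
tcp_pos: [0.4654, -0.2047, 0.0663]
ee_rot: [[0.001, 0.037, 0.999], [-0.0, 0.999, -0.037], [-1.0, -0.0, 0.001]]
wrist_force: [-1.1, 0.2, 3.3]
gripper_width: 0.412
```

```bash
python3 - <<'E'
from h import *
s=r.sense(); print(s['wrist_force'],s['tcp_pos'])
b=r.capture('scene'); crop(b,280,110,400,210,6,'s19.png')
E
```

```text
[-1.0676  0.2297  3.2762] [ 0.4654 -0.2047  0.0663]
```

View pics/s19.png

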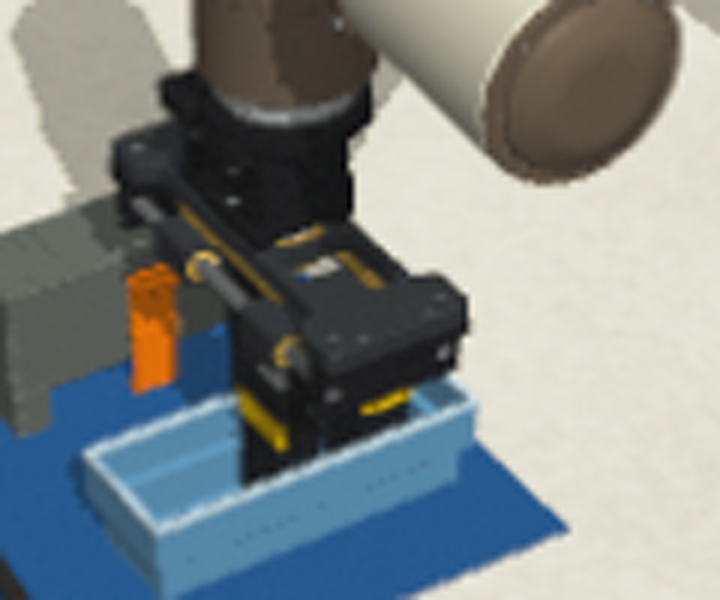

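Seated. I release it and go for pack 3.

Request:
{"api": "move_arm", "payload": {
  "increments": [0,0,0,0,0,0,0.06,0,0,0,0,0,0,0.06,0,0,0,0,0,0,0.06,0,0,0,0,0,0,0.06,0,0,0,-0.02,0,0,0.06,0,0,0,-0.05,0,0,0.06,0,0,0,-0.08,0,0,0.06,0,0,0,-0.1045,0,0,0.06,0,0,0,-0.1045,0,0,0.06]
}}

```text
time_s: 32.52
tcp_pos: [0.4682, -0.2054, 0.1749]
ee_rot: [[0.011, 0.036, 0.999], [-0.003, 0.999, -0.036], [-1.0, -0.002, 0.011]]
wrist_force: [1.8, -0.2, 0.1]
gripper_width: 0.692
```

Request:
{"api": "move_arm", "payload": {
  "increments": [1.5,0,0,0,0.08,0.03,0.06,3.5,0,0,0,0.2047,0.077,0.06,3.5,0,0,0,0.2047,0.077,0.06,3.5,0,0,0,0.2047,0.077,0.06,3.5,0,0,0,0.2047,0.077,0.06,3.5,0,0,0,0.2047,0.077,0.06,3.5,0,0,0,0.2047,0.077,0.06,3.5,0,0,0,0.2047,0.077,0.06,3.5,0,0,0,0.2047,0.077,0.06,3.5,0,0,0,0.2047,0.077,0.06]
}}

```text
time_s: 33.35
tcp_pos: [0.5488, -0.0041, 0.1694]
ee_rot: [[-0.001, 0.1, 0.995], [-0.0, 0.995, -0.1], [-1.0, -0.0, -0.001]]
wrist_force: [0.8, 0.0, 0.1]
gripper_width: 0.69
```

```bash
python3 - <<'E'
from h import *
where(); b=r.capture('scene'); crop(b,230,110,480,345,3,'s20.png')
plan((box(.018,0,.069),84.4,.06),(box(.018,0,.17),84.4,0),(tray(.05,.17),87.9,0))
E
```

```text
t 33.35 tcp [ 0.5488 -0.0041  0.1694] cmd [ 0.5494 -0.0032  0.17  ] yaw 84.27 cmd 84.40 tilt [-0.0007 -0.0002] F [0.7596 0.0014 0.1289] w 60.1mm
row [0.0, 0, 0, 0.101, -0.0, -0.0, 0.06]  n>= 2.4
row [0.0, 0, 0, -0.101, -0.0, -0.0, 0]  n>= 2.4
row [-3.5, 0, 0, 0.0, -0.206, -0.0144, 0]  n>= 5.0
```

View pics/s20.png

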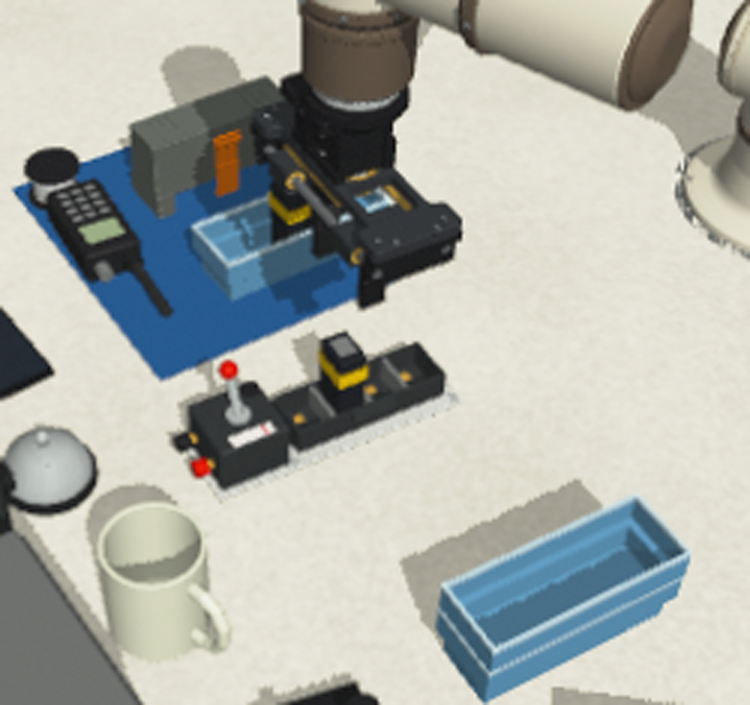

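Request:
{"api": "move_arm", "payload": {
  "increments": [0,0,0,0.03,0,0,0.06,0,0,0,0.06,0,0,0.06,0,0,0,0.08,0,0,0.06,0,0,0,0.095,0,0,0.06,0,0,0,0.101,0,0,0.06,0,0,0,0.101,0,0,0.06,0,0,0,0.101,0,0,0.03,0,0,0,0.101,0,0,0.02,0,0,0,0.101,0,0,0,0,0,0,0.101,0,0,0,0,0,0,0.101,0,0,0,0,0,0,0.101,0,0,0]
}}

```text
time_s: 34.4
tcp_pos: [0.5499, -0.0027, 0.0693]
ee_rot: [[0.001, 0.098, 0.995], [0.0, 0.995, -0.098], [-1.0, 0.0, 0.001]]
wrist_force: [-0.3, 0.2, 2.8]
gripper_width: 0.415
```

Request:
{"api": "move_arm", "payload": {
  "increments": [0,0,0,0,0,0,0,0,0,0,0,0,0,0,0,0,0,-0.003,0,0,0]
}}

```text
time_s: 34.65
tcp_pos: [0.549, -0.0028, 0.0712]
ee_rot: [[-0.001, 0.098, 0.995], [0.0, 0.995, -0.098], [-1.0, -0.0, -0.001]]
wrist_force: [0.7, -0.1, -1.6]
gripper_width: 0.413
```

Request:
{"api": "move_arm", "payload": {
  "increments": [0,0,0,-0.02,0,0,0,0,0,0,-0.045,0,0,0,0,0,0,-0.07,0,0,0,0,0,0,-0.09,0,0,0,0,0,0,-0.098,0,0,0,0,0,0,-0.098,0,0,0]
}}

```text
time_s: 35.15
tcp_pos: [0.5502, -0.0026, 0.1711]
ee_rot: [[0.003, 0.098, 0.995], [0.001, 0.995, -0.098], [-1.0, 0.001, 0.003]]
wrist_force: [0.7, 0.6, -1.2]
gripper_width: 0.412
```

Request:
{"api": "move_arm", "payload": {
  "increments": [-0.5,0,0,0,-0.02,-0.001,0,-1,0,0,0,-0.05,-0.003,0,-1.5,0,0,0,-0.085,-0.006,0,-2,0,0,0,-0.12,-0.008,0,-2.5,0,0,0,-0.155,-0.011,0,-3,0,0,0,-0.185,-0.013,0,-3.5,0,0,0,-0.2,-0.014,0,-3.5,0,0,0,-0.206,-0.0144,0,-3.5,0,0,0,-0.206,-0.0144,0,-3.5,0,0,0,-0.206,-0.0144,0]
}}

```text
time_s: 35.98
tcp_pos: [0.5143, -0.206, 0.1681]
ee_rot: [[-0.002, 0.038, 0.999], [0.001, 0.999, -0.038], [-1.0, 0.001, -0.002]]
wrist_force: [0.3, 0.1, -1.3]
gripper_width: 0.41
```

```bash
python3 - <<'E'
from h import *
where(); b=r.capture('scene'); crop(b,280,110,400,210,6,'s21.png')
plan((tray(.05,.0655),87.9,0),(tray(.05,.20),87.9,.06))
E
```

```text
t 35.98 tcp [ 0.5143 -0.206   0.1681] cmd [ 0.515  -0.2068  0.17  ] yaw 87.83 cmd 87.90 tilt [-0.0024  0.0008] F [ 0.3294  0.082  -1.2648] w 35.6mm
row [0.0, 0, 0, 0.1045, 0.0, -0.0, 0]  n>= 2.5
row [0.0, 0, 0, -0.1345, 0.0, -0.0, 0.06]  n>= 3.2
```

View pics/s21.png

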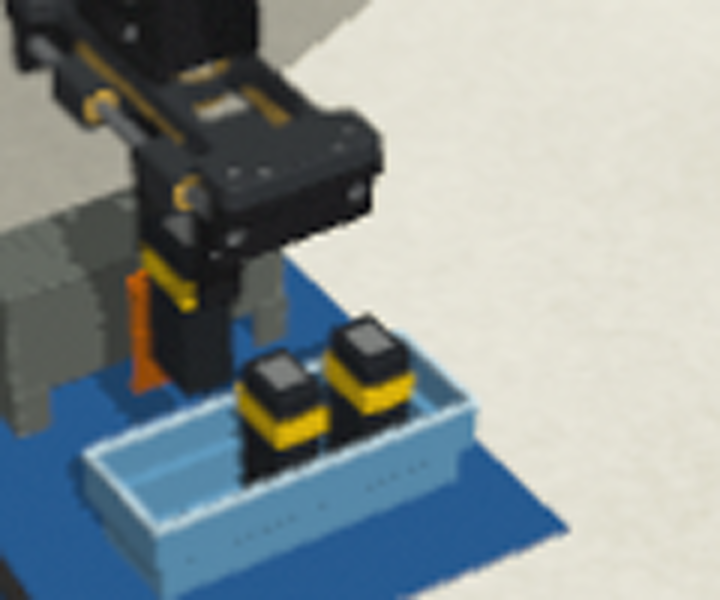

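Tray in place and both packs upright. Lowering the third.

Request:
{"api": "move_arm", "payload": {
  "increments": [0,0,0,0.03,0,0,0,0,0,0,0.05,0,0,0,0,0,0,0.065,0,0,0,0,0,0,0.075,0,0,0,0,0,0,0.085,0,0,0,0,0,0,0.092,0,0,0,0,0,0,0.098,0,0,0,0,0,0,0.1015,0,0,0,0,0,0,0.1025,0,0,0,0,0,0,0.1035,0,0,0,0,0,0,0.1045,0,0,0,0,0,0,0.1045,0,0,0]
}}

```text
time_s: 37.03
tcp_pos: [0.5153, -0.2065, 0.0664]
ee_rot: [[0.001, 0.037, 0.999], [-0.0, 0.999, -0.037], [-1.0, -0.0, 0.001]]
wrist_force: [-0.9, 1.1, 3.4]
gripper_width: 0.41
```

```bash
python3 - <<'E'
from h import *
s=r.sense(); print(s['wrist_force'],s['tcp_pos'])
plan(((.465,-.345,.20),87.8,.087))
E
```

```text
[-0.935   1.1126  3.4299] [ 0.5153 -0.2065  0.0664]
row [0.1, 0, 0, 0.0, -0.1399, -0.0449, 0.087]  n>= 3.5
```

Request:
{"api": "move_arm", "payload": {
  "increments": [0,0,0,0,0,0,0.06,0,0,0,0,0,0,0.06,0,0,0,0,0,0,0.06,0,0,0,0,0,0,0.06,0,0,0,-0.02,0,0,0.06,0,0,0,-0.05,0,0,0.06,0,0,0,-0.09,0,0,0.06,0,0,0,-0.1345,0,0,0.06,0,0,0,-0.1345,0,0,0.06]
}}

```text
time_s: 37.78
tcp_pos: [0.5194, -0.2079, 0.2083]
ee_rot: [[0.016, 0.035, 0.999], [-0.005, 0.999, -0.035], [-1.0, -0.004, 0.016]]
wrist_force: [1.1, -0.3, 0.8]
gripper_width: 0.69
```

Request:
{"api": "move_arm", "payload": {
  "increments": [0.1,0,0,0,-0.1399,-0.0449,0.087,0.1,0,0,0,-0.1399,-0.0449,0.087,0.1,0,0,0,-0.1399,-0.0449,0.087,0.1,0,0,0,-0.1399,-0.0449,0.087,0.1,0,0,0,-0.1399,-0.0449,0.087,0.1,0,0,0,-0.1399,-0.0449,0.087,0.1,0,0,0,-0.1399,-0.0449,0.087,0.1,0,0,0,-0.1399,-0.0449,0.087]
}}

```text
time_s: 38.45
tcp_pos: [0.4652, -0.3438, 0.1994]
ee_rot: [[0.0, 0.038, 0.999], [0.0, 0.999, -0.038], [-1.0, 0.0, 0.0]]
wrist_force: [-1.1, 0.3, -0.1]
gripper_width: 0.993
```

```bash
python3 - <<'E'
from h import *
s=where(); snap('wrist','w22.png'); b=r.capture('scene'); crop(b,230,110,480,345,3,'s22.png')
json.dump({k:np.array(s[k]).tolist() for k in('tcp_pos','ee_rot')},open('st22.json','w'))
E
```

```text
t 38.45 tcp [ 0.4652 -0.3438  0.1994] cmd [ 0.465 -0.345  0.2  ] yaw 87.84 cmd 87.80 tilt [0.     0.0001] F [-1.1061  0.3276 -0.1319] w 86.4mm
```

View pics/s22.png

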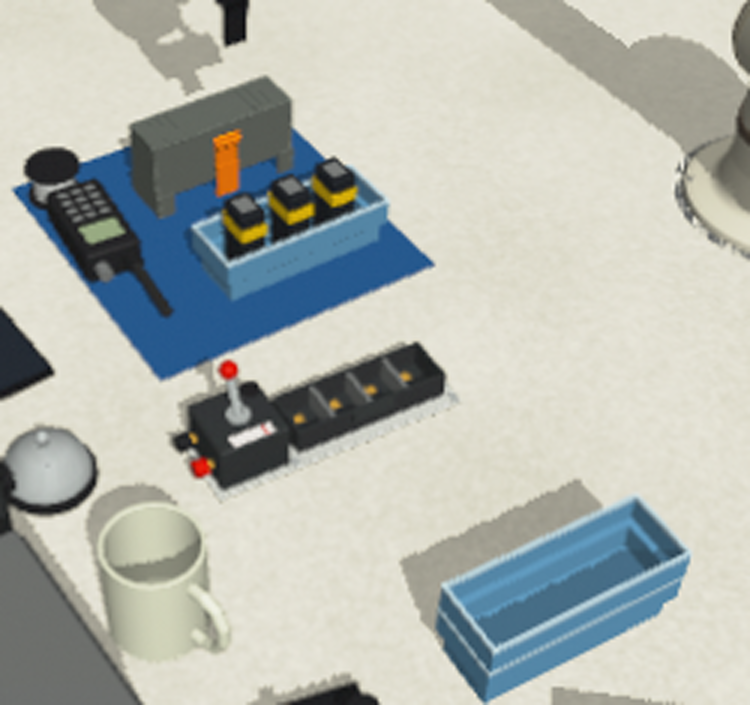

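View pics/w22.png

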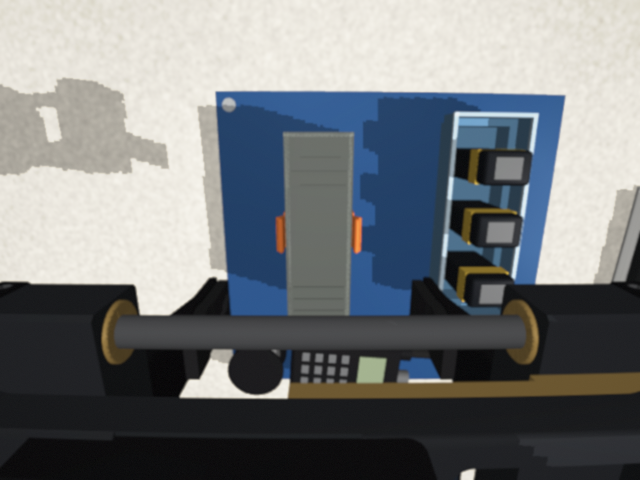

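All three packs stand in the tray and the box is empty with the lever off. I check the cover's position against my release pose.

```bash
python3 - <<'E'
from h import *
s=json.load(open('st22.json'))
t=at_z('wrist',[(275.5,234),(362,234)],.068,s);print(t.mean(0),np.linalg.norm(t[0]-t[1]))
t=at_z('wrist',[(280,216),(280,253),(358,216),(358,253)],.072,s);print(t.mean(0))
c=at_z('wrist',[(283.5,132),(354,132),(286.5,315),(350,315)],.084,s);print(c,c[:2].mean(0),c[2:].mean(0)); d=c[2:].mean(0)-c[:2].mean(0);print(np.degrees(np.arctan2(d[1],d[0])))
plan(((.465,-.345,.056),87.8,.087))
E
```

```text
[ 0.4649 -0.344   0.068 ] 0.0694181970853219
[ 0.4645 -0.3438  0.072 ]
[[ 0.3856 -0.3659  0.084 ]
 [ 0.3875 -0.3162  0.084 ]
 [ 0.5273 -0.3725  0.084 ]
 [ 0.5292 -0.3212  0.084 ]] [ 0.3865 -0.341   0.084 ] [ 0.5282 -0.3468  0.084 ]
-2.340960671038944
row [0.0, 0, 0, 0.144, 0.0, -0.0, 0.087]  n>= 3.5
```

Consistent within 1 mm. Re-gripping the cover.

Request:
{"api": "move_arm", "payload": {
  "increments": [0,0,0,0.03,0,0,0.087,0,0,0,0.06,0,0,0.087,0,0,0,0.09,0,0,0.087,0,0,0,0.115,0,0,0.087,0,0,0,0.13,0,0,0.087,0,0,0,0.143,0,0,0.087,0,0,0,0.143,0,0,0.087,0,0,0,0.143,0,0,0.05,0,0,0,0.143,0,0,0.05,0,0,0,0.143,0,0,0.05,0,0,0,0.143,0,0,0.0,0,0,0,0.143,0,0,0.0]
}}

```text
time_s: 39.55
tcp_pos: [0.4657, -0.3451, 0.0582]
ee_rot: [[0.002, 0.038, 0.999], [-0.001, 0.999, -0.038], [-1.0, -0.001, 0.002]]
wrist_force: [-0.7, 0.2, 6.9]
gripper_width: 0.705
```

Request:
{"api": "move_arm", "payload": {
  "increments": [0,0,0,0,0,0,0,0,0,0,0,0,0,0,0,0,0,0,0,0,0,0,0,0,0,0,0,0,0,0,0,0,0,0,0,0,0,0,0,0,0,0]
}}

```text
time_s: 40.05
tcp_pos: [0.4656, -0.345, 0.0584]
ee_rot: [[0.002, 0.038, 0.999], [-0.001, 0.999, -0.038], [-1.0, -0.001, 0.002]]
wrist_force: [-0.9, 1.4, 6.0]
gripper_width: 0.587
```

```bash
python3 - <<'E'
from h import *
c=load(); c['p'][2]+=.001; json.dump(c,open('cmd.json','w'))
where(); b=r.capture('scene'); crop(b,260,110,400,210,5,'s23.png')
plan(((.465,-.345,.20),87.8,0),(box(0,0,.20),84.4,0),(box(0,0,.10),84.4,0))
E
```

```text
t 40.05 tcp [ 0.4656 -0.345   0.0584] cmd [ 0.465 -0.345  0.057] yaw 87.80 cmd 87.80 tilt [ 0.0024 -0.0013] F [-0.9257  1.3501  6.0321] w 51.1mm
row [0.0, 0, 0, -0.143, 0.0, -0.0, 0]  n>= 3.4
row [3.4, 0, 0, 0.0, 0.3458, 0.0533, 0]  n>= 8.4
row [0.0, 0, 0, 0.1, 0.0, -0.0, 0]  n>= 2.4
```

View pics/s23.png

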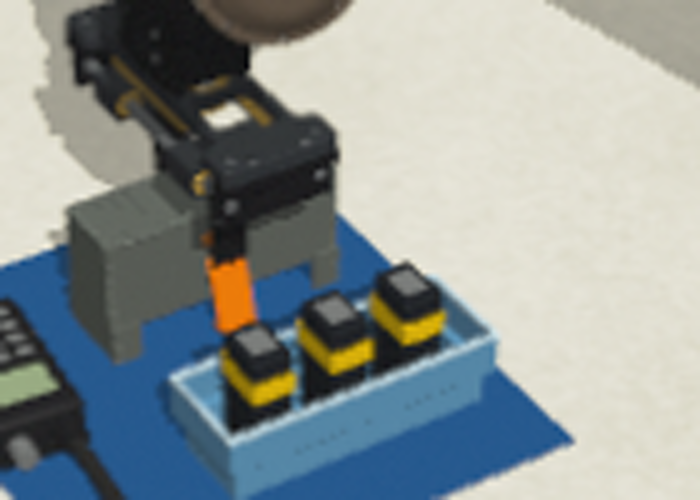

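Request:
{"api": "move_arm", "payload": {
  "increments": [0,0,0,-0.005,0,0,0,0,0,0,-0.02,0,0,0,0,0,0,-0.045,0,0,0,0,0,0,-0.075,0,0,0,0,0,0,-0.105,0,0,0,0,0,0,-0.13,0,0,0,0,0,0,-0.143,0,0,0,0,0,0,-0.143,0,0,0]
}}

```text
time_s: 40.77
tcp_pos: [0.4663, -0.3454, 0.2035]
ee_rot: [[0.007, 0.039, 0.999], [-0.003, 0.999, -0.039], [-1.0, -0.003, 0.007]]
wrist_force: [1.4, -0.1, -1.5]
gripper_width: 0.588
```

Request:
{"api": "move_arm", "payload": {
  "increments": [0.3,0,0,0,0.02,0.003,0,0.6,0,0,0,0.05,0.0077,0,1,0,0,0,0.088,0.0136,0,1.4,0,0,0,0.128,0.0197,0,1.8,0,0,0,0.168,0.0259,0,2.2,0,0,0,0.208,0.032,0,2.6,0,0,0,0.248,0.0382,0,3,0,0,0,0.285,0.044,0,3.2,0,0,0,0.315,0.0485,0,3.4,0,0,0,0.335,0.0516,0,3.4,0,0,0,0.3458,0.0533,0,3.4,0,0,0,0.3458,0.0533,0]
}}

```text
time_s: 41.77
tcp_pos: [0.5312, 0.0006, 0.1982]
ee_rot: [[-0.002, 0.095, 0.995], [-0.0, 0.995, -0.095], [-1.0, -0.0, -0.002]]
wrist_force: [-0.6, 0.2, -1.5]
gripper_width: 0.587
```

Request:
{"api": "move_arm", "payload": {
  "increments": [0,0,0,0.03,0,0,0,0,0,0,0.055,0,0,0,0,0,0,0.075,0,0,0,0,0,0,0.09,0,0,0,0,0,0,0.1,0,0,0,0,0,0,0.1,0,0,0,0,0,0,0.1,0,0,0]
}}

```text
time_s: 42.35
tcp_pos: [0.5314, -0.0019, 0.0993]
ee_rot: [[-0.001, 0.099, 0.995], [-0.001, 0.995, -0.099], [-1.0, -0.001, -0.001]]
wrist_force: [0.5, 0.5, -1.8]
gripper_width: 0.585
```

```bash
python3 - <<'E'
from h import *
s=where(); b=r.capture('scene'); crop(b,270,170,400,280,6,'s24.png'); snap('wrist','w24.png')
E
```

```text
t 42.35 tcp [ 0.5314 -0.0019  0.0993] cmd [ 0.5315 -0.0015  0.1   ] yaw 84.33 cmd 84.40 tilt [-0.0011 -0.0006] F [ 0.4959  0.5299 -1.804 ] w 50.9mm
```

View pics/s24.png

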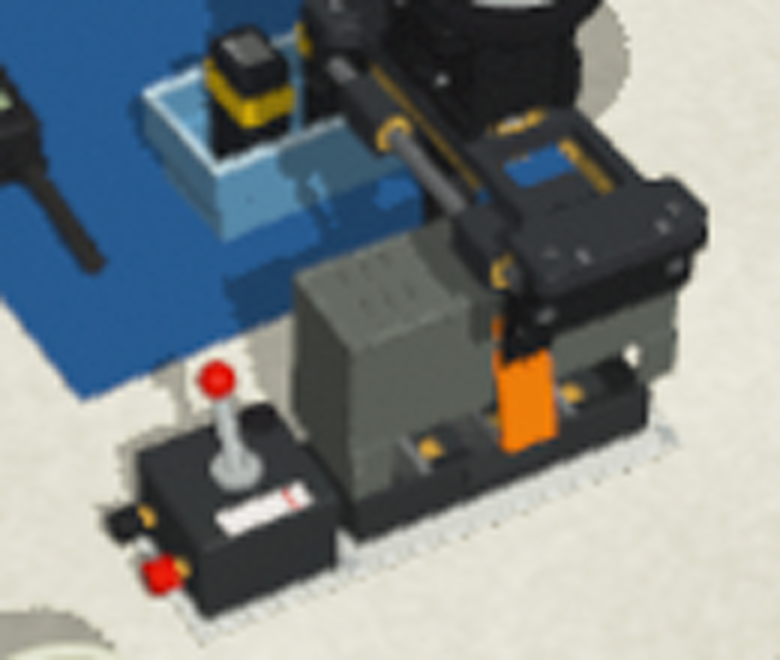

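View pics/w24.png

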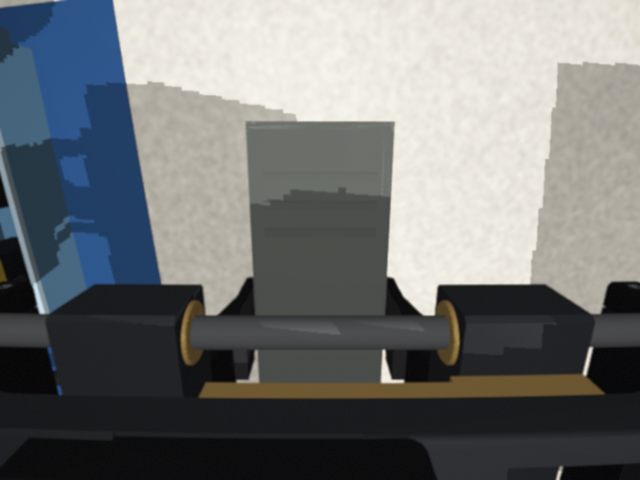

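The cover sits in the hand exactly as when it was lifted off (wrist edges 246/395 against 247/395). Lowering slowly.

Request:
{"api": "move_arm", "payload": {
  "increments": [0,0,0,0,0,0,0,0,0,0,0.002,0,0,0,0,0,0,0.005,0,0,0,0,0,0,0.008,0,0,0,0,0,0,0.011,0,0,0,0,0,0,0.014,0,0,0,0,0,0,0.016,0,0,0,0,0,0,0.018,0,0,0,0,0,0,0.018,0,0,0,0,0,0,0.018,0,0,0]
}}

```text
time_s: 43.28
tcp_pos: [0.5315, -0.0011, 0.0814]
ee_rot: [[-0.0, 0.098, 0.995], [-0.0, 0.995, -0.098], [-1.0, -0.0, -0.0]]
wrist_force: [-0.8, -0.3, -2.4]
gripper_width: 0.59
```

No contact; skirts are 6 mm over the rim walls.

Request:
{"api": "move_arm", "payload": {
  "increments": [0,0,0,0.002,0,0,0,0,0,0,0.004,0,0,0,0,0,0,0.006,0,0,0,0,0,0,0.008,0,0,0,0,0,0,0.01,0,0,0,0,0,0,0.012,0,0,0,0,0,0,0.014,0,0,0,0,0,0,0.0155,0,0,0,0,0,0,0.0165,0,0,0,0,0,0,0.0165,0,0,0]
}}

```text
time_s: 44.12
tcp_pos: [0.5315, -0.0011, 0.0664]
ee_rot: [[-0.0, 0.097, 0.995], [-0.0, 0.995, -0.097], [-1.0, -0.0, 0.0]]
wrist_force: [-4.2, 0.1, 7.9]
gripper_width: 0.588
```

```bash
python3 - <<'E'
from h import *
c=load(); c['p'][2]-=.0345; json.dump(c,open('cmd.json','w'))
s=where(); b=r.capture('scene'); crop(b,270,170,400,280,6,'s25.png')
E
```

```text
t 44.12 tcp [ 0.5315 -0.0011  0.0664] cmd [ 0.5315 -0.0015  0.0655] yaw 84.41 cmd 84.40 tilt [-0.     -0.0004] F [-4.2357  0.0568  7.9005] w 51.2mm
```

View pics/s25.png

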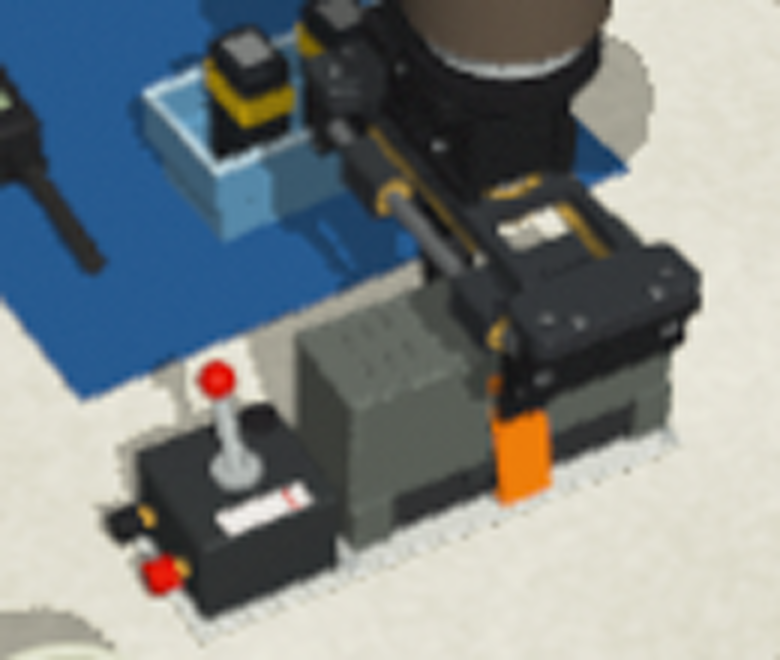

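Fully seated: TCP is 66.4 mm, as expected for grip at 76 mm, with 8 N contact. Release.

Request:
{"api": "move_arm", "payload": {
  "increments": [0,0,0,0,0,0,0.06,0,0,0,0,0,0,0.075,0,0,0,0,0,0,0.087,0,0,0,0,0,0,0.087,0,0,0,0,0,0,0.087,0,0,0,0,0,0,0.087,0,0,0,0,0,0,0.087,0,0,0,0,0,0,0.087]
}}

```text
time_s: 44.83
tcp_pos: [0.5317, -0.0011, 0.0649]
ee_rot: [[0.0, 0.098, 0.995], [-0.0, 0.995, -0.098], [-1.0, -0.0, 0.0]]
wrist_force: [-0.2, 0.1, 0.2]
gripper_width: 0.99
```

```bash
python3 - <<'E'
from h import *
s=where(); b=r.capture('scene'); crop(b,270,170,400,280,6,'s26.png')
plan((box(0,0,.18),84.4,.087),(box(-.13,-.0,.25),84.4,.087))
E
```

```text
t 44.83 tcp [ 0.5317 -0.0011  0.0649] cmd [ 0.5315 -0.0015  0.0655] yaw 84.38 cmd 84.40 tilt [ 0. -0.] F [-0.2253  0.0661  0.1639] w 86.2mm
row [0.0, 0, 0, -0.1145, 0.0, -0.0, 0.087]  n>= 2.7
row [0.0, 0, 0, -0.07, 0.0, -0.13, 0.087]  n>= 3.5
```

View pics/s26.png

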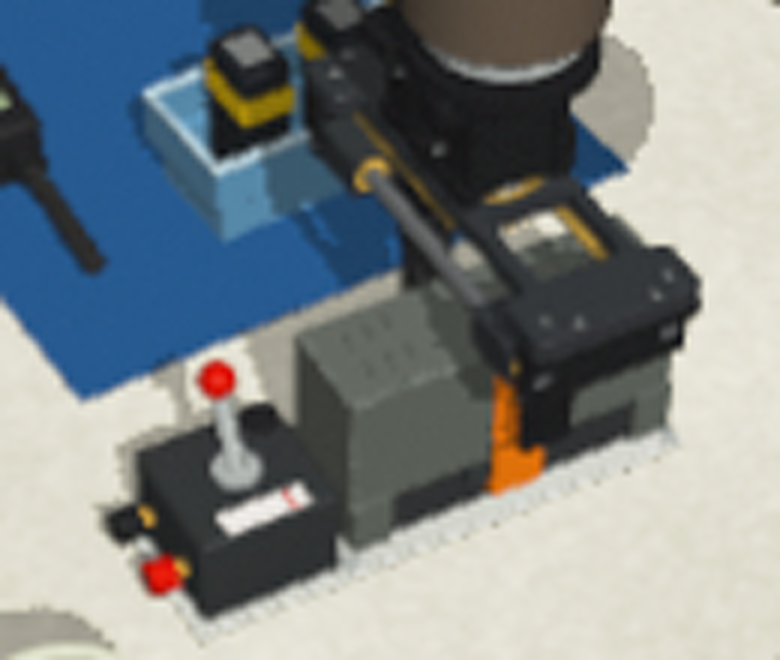

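Tab sprung out. I raise straight up and go clear.

Request:
{"api": "move_arm", "payload": {
  "increments": [0,0,0,-0.015,0,0,0.087,0,0,0,-0.035,0,0,0.087,0,0,0,-0.06,0,0,0.087,0,0,0,-0.09,0,0,0.087,0,0,0,-0.1145,0,0,0.087,0,0,0,-0.1145,0,0,0.087,0,0,0,-0.1145,0,0,0.087]
}}

```text
time_s: 45.47
tcp_pos: [0.5323, -0.0008, 0.1811]
ee_rot: [[0.004, 0.098, 0.995], [0.001, 0.995, -0.098], [-1.0, 0.002, 0.004]]
wrist_force: [-0.3, -0.3, -0.8]
gripper_width: 1.0
```

Request:
{"api": "move_arm", "payload": {
  "increments": [0,0,0,-0.07,0,-0.03,0.087,0,0,0,-0.07,0,-0.07,0.087,0,0,0,-0.07,0,-0.11,0.087,0,0,0,-0.07,0,-0.13,0.087,0,0,0,-0.07,0,-0.13,0.087,0,0,0,-0.07,0,-0.13,0.087,0,0,0,-0.07,0,-0.13,0.087]
}}

```text
time_s: 46.05
tcp_pos: [0.4021, 0.0117, 0.249]
ee_rot: [[-0.0, 0.098, 0.995], [-0.0, 0.995, -0.098], [-1.0, -0.0, -0.0]]
wrist_force: [0.5, 0.1, 0.3]
gripper_width: 1.0
```

```bash
python3 - <<'E'
from h import *
s=where(); b=r.capture('scene'); crop(b,230,110,480,345,3,'s27.png'); crop(b,270,170,400,280,6,'s27b.png'); a=r.capture('wrist'); cv2.imwrite('pics/w27.png',a[...,::-1])
t=r.capture('top'); crop(t,180,150,520,360,2,'t27.png')
S=np.array([(297,338),(356,406)])/6+[270,170]; c=at_z('scene',S,.092); print(c, 'first', at_z('scene',np.array([(275,183),(340,262)])/7+[280,200],.092))
E
```

```text
t 46.05 tcp [0.4021 0.0117 0.249 ] cmd [0.4022 0.0112 0.25  ] yaw 84.40 cmd 84.40 tilt [-0.0005 -0.0002] F [0.5414 0.1432 0.2828] w 87.0mm
[[ 0.6056 -0.0324  0.092 ]
 [ 0.6075  0.0131  0.092 ]] first [[ 0.6056 -0.0333  0.092 ]
 [ 0.6085  0.0114  0.092 ]]
```

View pics/s27.png

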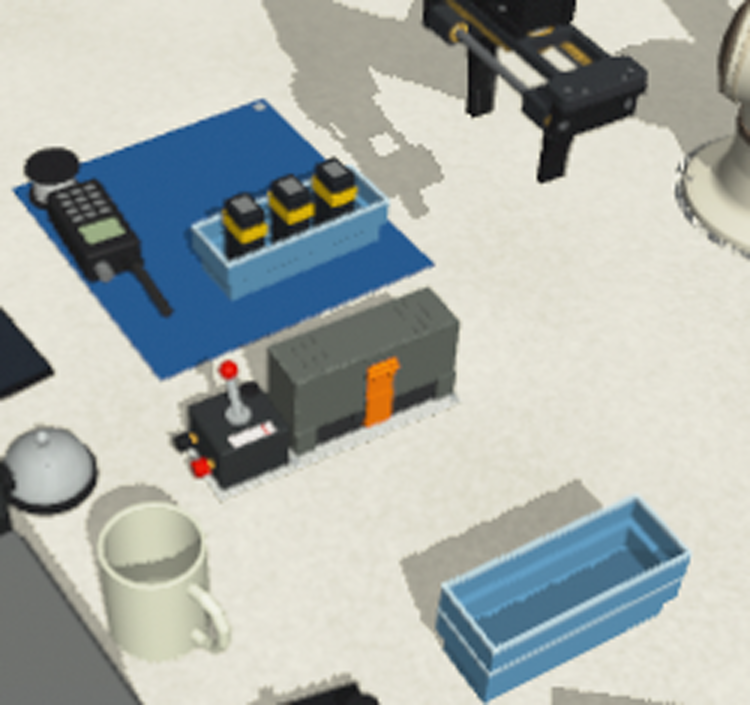

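View pics/s27b.png

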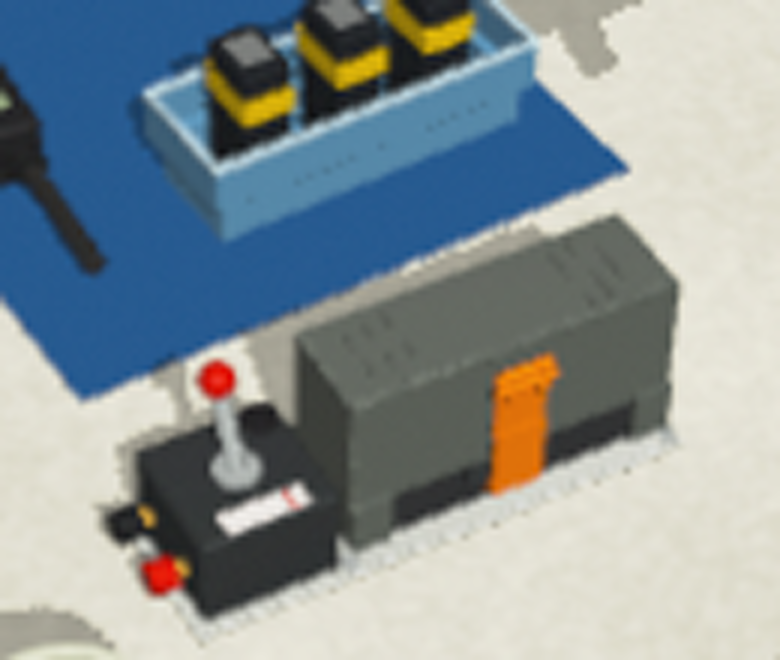

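View pics/t27.png

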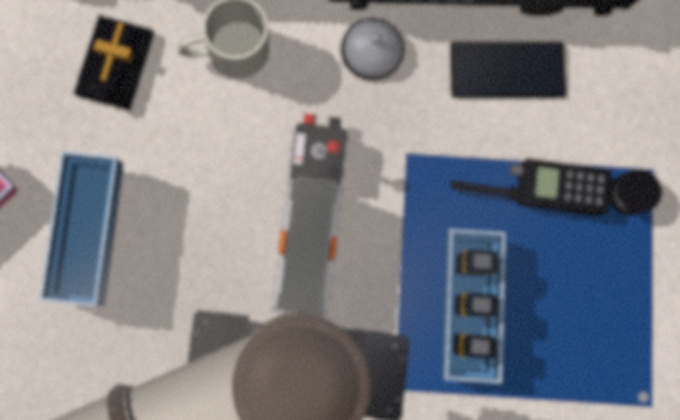

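View pics/w27.png

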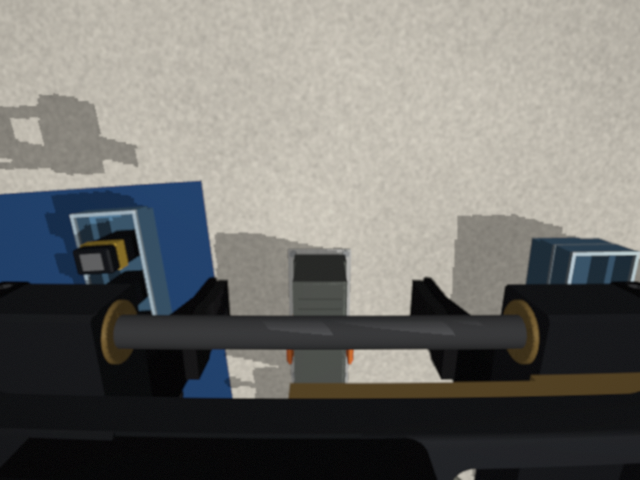

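Everything is in place. The cover's corners are within 2 mm of the start and both tabs are out (wrist 290/351). The lever is off and the two lower trays are still nested. Handing in.

```bash
python3 -c "
from station import r
print(r.finish_job())"
```

```text
the job is handed in; nothing more can be done
None
```

I finished the whole job and handed it in at about 46 s of robot time; the hand-in gives no verdict.

- **Switch:** I pushed the lever to its stop. Afterwards the ball showed at scene (306,233), within 1 px of where "off" should be, and the lever still leaned to off in the last picture.
- **Cover off:** Squeezed by its tabs, lifted straight off and stood on the mat.
- **Tray:** Only the top blue-grey tray was lifted, and the other two stayed nested. I never saw the tray knocked aside.
- **Packs:** The box held three packs; the bay by the panel was empty. Each was lowered until it touched the tray floor (2.4–3.4 N) before release, and all three stand upright.
- **Cover back on:** It seated at the expected height. Its panel-end corners are within 2 mm of where they were at the start, and both tabs look sprung out, though I judged that from the pictures rather than measuring tab angles.
- **Rest of the desk:** By eye, nothing else on the desk had moved, and the gripper is open and clear.

No check failed. The biggest disagreement was about 2–3 mm in the box position between cameras. I averaged the views, and the fits then worked. Wherever I read it, the wrist force was at most about 15 N, when the lever met its stop.

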